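Lock the decorating turntable with its index pin

ROBOT

A 6-joint arm with a two-finger parallel gripper is mounted at the origin on the work surface. World frame = base frame: x ahead of the robot, y to its left, z up, the work surface at z = 0. Lengths are in m, angles in rad, forces in N, time in s.
With the tool pointing down it reaches from about 0.425 to 0.95 m from the base axis. Payload 14.7 kg.
Tool frame: the origin (TCP) lies midway between the tips of the shut fingers; the grasp point (between the pads) lies arm.grasp_offset behind it (arm.grasp_offset is the distance from the TCP to the grasp point, in m); z points along the fingers, y is the line along which they close (so a half turn about z gives the same grasp; the last joint's range is limited). The gripper opens to 85 mm and grips with 20 to 120 N. Pads are 22 mm wide; open, the fingers measure 114 mm over their backs; the gripper's body (76 mm by 85 mm) begins 54 mm behind the grasp point. The pads swing forward as they close: fully open they stand 13 mm farther back than shut.
Start: joints at [1.081, 0.48, 1.596, -0, 1.065, -0.047], TCP at [0.278, 0.587, 0.231] pointing down, gripper open.
Joint ranges: [-2.75, 2.75], [-0.82, 2.05], [0.23, 2.67], [-1.56, 4.7], [0.09, 2.69], [-2.92, 2.92]. Speed limits (rad/s): [1.89, 1.89, 2.39, 3.01, 3.01, 3.01].

INTERFACE

Orientations are given as a unit quaternion [w, x, y, z].
In Python, from bench import arm gives the robot as it stands.
- The arm moves only by the tool arm_command, never from a script. Its argument "motion" is a list of rows, each an object with "rot": the turn, a rotation vector about the tool's x, y, z in units of 0.15 rad (1.0 is 0.15 rad), a list of three; "dp": the shift along the tool's x, y, z in units of 0.05 m (1.0 is 0.05 m), a list of three; "claw": the opening, from 0 (shut) to 1 (fully open). A call has exactly 10 rows; each row shifts and turns the commanded pose from where the row before left it, along the tool's axes as they then stand; what a row does not reach is not made up. A row lasts 1/8 s, in which the tool goes at most 62.5 mm and 10.7 degrees, less where a joint would pass 70% of its speed; a pose out of reach is approached as far as the arm can. A call with a number of a shift or a turn outside -1 to 1 is refused whole. A call with a gripper value outside its range is refused whole. The fingers move at their own pace and stop on an object; the grip force is fixed at half the most. Time passes only in rows, so rows that do not move let the fingers close, or fill a call up. It gives the time, the measured TCP pose, the force, the opening and the grip force at its end, in the units of the state.
- arm.sense(): the state, without advancing time (a new reading comes with each control period).
- arm.capture(name): name is "side" or "top" or "wrist"; returns (picture, depth): 480x640x3 uint8, red, green, blue; 480x640 float32, m along the optical axis (not along the pixel's ray), 0 where there is no reading.
- arm.camera_info(name): a dict with "vertical_fov" (degrees; the focal length in pixels is half the picture's height over the tangent of half this angle, whatever the lens; pixels are square), "cx", "cy" (the principal point, pixels), "R" (3x3) and "t" (3): a world point X has camera coordinates R X + t. Camera axes: x right, y down, z forward; pixel columns grow to the right and rows downward; lengths in m; the calibration is good to about 2 mm. The wrist camera is an equidistant fisheye: a pixel r from the principal point sees the ray r / f radians off the axis. A picture is of the moment at which its call begins: read the wrist's pose just before it. camera_info takes no time and is no camera call; for the wrist camera it gives the pose at the moment of the call.
- arm.finish_job(): hands the job in; it is judged then, once.
The state is a dict: "t": time; "qpos": joint angles; "joint_vel": joint speeds; "tau": joint torques, N m; "ee_pos": TCP position; "orientation": TCP orientation; "ft_force": force on the tool from outside, world axes, zero at the start; "ft_torque": the same for the moment, N m; "finger_gap": finger opening in m; "grip_force": force on a finger pad.
Only numpy, scipy, OpenCV 4.12 (cv2) and the standard library are available. Lean on these libraries where they do the work, as an engineer would, in place of code of your own. Each camera call takes 0.05 s, during which the arm holds its last target. There are 200 camera calls.

TASK

Lock the decorating turntable. Pick up the pin that lies on the table, lay it in the slanted wooden rest with its wooden handle uppermost and let go of it there, then take it again by the handle, put its steel tip through the hole in the turntable's square deck and, feeling on the hidden index plate below, slide the tip (the deck turns with it) until it drops into an index hole. Leave the pin upright and fully home, its shoulder flat on the deck, released, and leave the other things on the table where they are.

Things in the scene. Friction and masses are not known exactly. Their poses are not given: they have to be found in the camera images.
- pin: The locking pin, 114 mm long, about 50 g: square wooden handle 18 x 18 x 80 mm, round steel shank 10 mm thick, 34 mm long, tapering to 6 mm in the last 5 mm. Starts lying flat. Origin on the axis at the shoulder (where shank meets handle), 9 mm above the table when lying; own x points along the axis to the steel tip; the handle ends at x = -80 mm. Balance point about 15 mm into the handle.
- pin_tip (a point): The tip of the pin's steel shank, on its axis, 34 mm from the shoulder; axes as the pin's.
- rest_seat (a point): The slanted rest, a fixed plywood trough on a 100 x 60 mm foot. The point is where the pin's shoulder centre (its origin) lies when the pin is in the trough with the tip 2 mm short of the end wall; 50 mm above the table. z up; x is the level direction towards which the trough rises at 45 degrees. A pin laid in it has its tip along (-x, -z), its handle up along (+x, +z).
- rest_top (a point): Middle of the upper edge of the trough's floor, 35 mm up the slope from beside the seat. The floor lies 9 mm below the seated pin's axis, square to the slope. Side walls 26 mm apart inside, 12 mm above the floor, end 21 mm up the handle from the shoulder; a pin in the trough has the handle's upper 45 mm standing free beyond this edge. Axes as rest_seat.
- deck_hole (a point): Hole through the turntable's square wooden deck (240 x 240 x 8 mm): 14 mm in diameter, 65 mm from the turning axis. The point is its centre at the deck's top, 47 mm above the table; it moves with the deck. A tip set through it rests on the fixed index plate 11 mm below this point, the shoulder then 23 mm above the deck; when an index hole is found the pin drops until the shoulder sits on the deck.
- deck_axis (a point): The deck's vertical turning axis, at the deck's top. A black plaque 56 x 56 x 6 mm is fixed on the middle. The index plate hidden under the deck has eight holes, 12.5 mm wide and 24 mm deep, on a 65 mm radius, one every 45 degrees, at unknown angles; none lies under the deck hole at the start. Sliding the tip round at most 38 degrees either way, the deck following, finds one.
- deck (a joint): Turning angle of the deck in rad, growing counterclockwise seen from above, starting within 0.15 of 0; it tells nothing of where the index holes are. The bearing has a little friction: about 0.6 N at the hole turns it and it stays where it is left; stops at 3 rad either way.
- plaque: Bystander: loose black lacquer plaque 85 x 85 x 8 mm. Origin at the centre of its underside.
- glue: Bystander: small white bottle with a blue cap, 34 mm in diameter, 85 mm high. Origin at the centre of its underside.
- pigment: Bystander: low amber jar with a white lid, 52 mm in diameter, 32 mm high. Origin at the centre of its underside.
- tape: Bystander: paper-coloured tape roll lying flat, 60 mm in diameter, 19 mm high. Origin at the centre of its underside.
- cup: Bystander: small white bowl, 60 mm in diameter, 35 mm high. Origin at the centre of its underside.
- eraser: Bystander: white eraser 45 x 20 x 13 mm. Origin at the centre of its underside.
There are look-alikes about, which are no part of the job. Leave any black look-alike of the pin alone. There is more than one size of the part that bears rest_seat; the job needs the larger.

How it is judged:
On the way:
1. the pin lies in the slanted rest, handle uppermost, let go (distance between pin and rest_seat below 0.025 m and angle between pin's own x axis and vertical between 2.1 and 2.6 rad and contact force between pin and the fingers below 0.1 N and contact force between pin and the arm below 0.1 N and linear speed of pin below 0.02 m/s), for 0.2 s.
At the end, for the whole second after the job is handed in: The pin stands upright (within 7 degrees) in the deck hole, fully home: its shoulder within 3 mm of the deck's top and within 5 mm of the hole's centre, so that its shank is in an index hole; it is released and at rest (z of pin in the frame of deck_hole between -0.004 and 0.003 m and horizontal distance between pin and deck_hole below 0.005 m and angle between pin's own x axis and vertical above 3.02 rad and linear speed of pin below 0.02 m/s and contact force between pin and the fingers below 0.1 N); the robot touches nothing.
It fails at once if a bystander was moved by more than 4 cm (distance of any of plaque, glue, pigment, tape, cup, eraser from where it was at the start of the episode above 0.04 m).
It also fails if it takes over 72 s, if anything falls off the work surface, if the arm or the gripper's body presses on something with over 40 N, if the wrist force passes 120 N, or if a joint passes its speed limit or range.

## Working session

There is one attempt and no reset: what is moved stays moved. The work goes in short steps, Python scripts to look and compute and a tool call to move; the robot and the scene stay as the last step left them, time stands still between calls to the robot, and variables do not carry over. Pictures are saved under pics/ and viewed, at most 10 in all, crops included, and the job is handed in when it is done.

Besides the shell and the picture viewer there is one more tool, called after "Request:" by a JSON object that holds its "op" and its "data". arm_command: Moves the arm, as the interface text tells. Shifts and turns lie within -1 to 1; 1 stands for 0.05 m of shift or 0.15 rad of turn. Its arguments: {"type":"object","properties":{"motion":{"type":"array"}},"required":["motion"]}

```bash
ls; mkdir -p pics; python3 - <<'E'
from bench import arm
import cv2,numpy as np
s=arm.sense(); print({k:np.round(v,3).tolist() for k,v in s.items()}); print(getattr(arm,'grasp_offset',None))
for n in ('side','top'):
    p,d=arm.capture(n); cv2.imwrite(f'pics/{n}0.png',p[:,:,::-1]); np.save(f'pics/{n}0.npy',d)
    i=arm.camera_info(n); print(n,i['vertical_fov'],i['cx'],i['cy'],np.round(i['R'],3).tolist(),np.round(i['t'],3).tolist())
E
```

```text
pics
{'t': 0.0, 'qpos': [1.081, 0.481, 1.597, 0.0, 1.065, -0.047], 'joint_vel': [0.0, -0.0, 0.0, 0.001, 0.0, -0.001], 'tau': [0.003, -95.068, -43.018, 0.0, 0.013, -0.0], 'ee_pos': [0.278, 0.587, 0.231], 'orientation': [-0.0, 0.22, 0.976, -0.001], 'ft_force': [0.403, -0.022, 0.016], 'ft_torque': [-0.042, 0.057, 0.03], 'grip_force': 0.0, 'finger_gap': 0.086}
0.0187
side 51.79839712470864 322.661388346998 229.90955278109317 [[0.804, -0.595, 0.024], [-0.34, -0.492, -0.801], [0.488, 0.636, -0.598]] [-0.428, 0.211, 0.817]
top 50.157207752525856 320.5079247318119 246.43872256857182 [[-0.021, -1.0, -0.012], [-0.996, 0.022, -0.083], [0.083, 0.01, -0.996]] [-0.007, 0.506, 1.369]
```

View pics/top0.png

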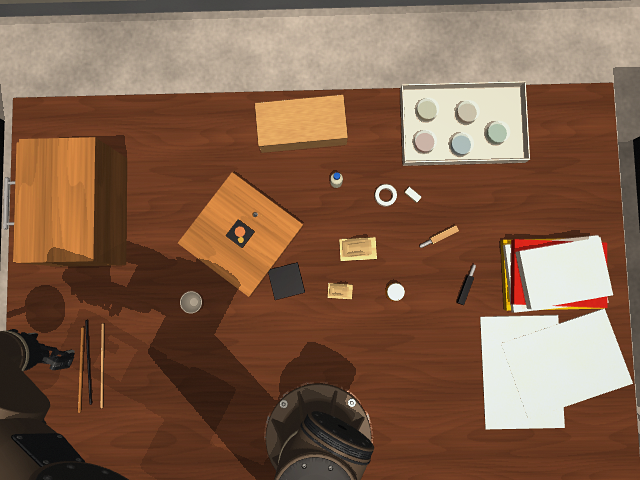

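View pics/side0.png

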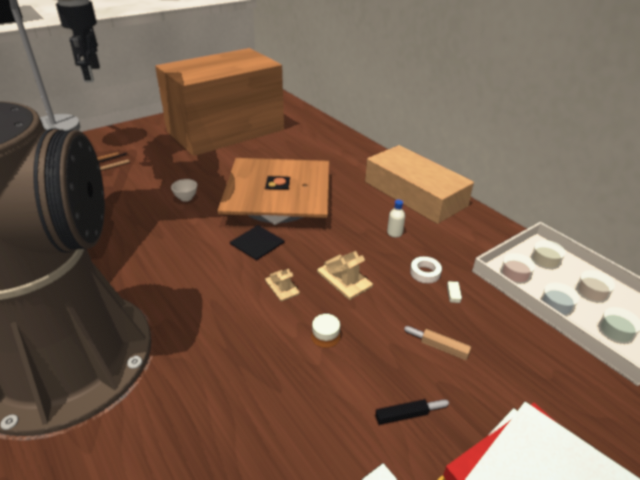

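Top picture: the wooden pin is at (440,237) with its steel tip to the left at (423,244). The candidates for confusion are the black look-alike pin (467,284), and for the rest the large one (357,248) versus the small one (340,291). The deck is at (240,233) with its hole at about (254,214). The task describes the wooden-handled pin and the larger rest, so I'll check both in one close crop.

```bash
cat > h.py <<'E'
import numpy as np,cv2
from bench import arm
from scipy.spatial.transform import Rotation as Ro
def foc(i): return 240/np.tan(np.radians(i['vertical_fov'])/2)
def ray(i,u,v,fish=False):
    x,y=(u-i['cx'])/foc(i),(v-i['cy'])/foc(i)
    if fish:
        r=np.hypot(x,y)+1e-12; d=np.array([x/r*np.sin(r),y/r*np.sin(r),np.cos(r)])
    else: d=np.array([x,y,1.])
    R=np.array(i['R']); return -R.T@np.array(i['t']), R.T@d
def plane(i,u,v,z,fish=False):
    c,d=ray(i,u,v,fish); return c+d*(z-c[2])/d[2]
def pix(i,X,fish=False):
    p=np.array(i['R'])@np.array(X)+np.array(i['t'])
    if fish:
        r=np.hypot(p[0],p[1]); k=np.arctan2(r,p[2])/(r+1e-12)
        return np.array([i['cx'],i['cy']])+foc(i)*k*p[:2]
    return np.array([i['cx'],i['cy']])+foc(i)*p[:2]/p[2]
def tri(a,b):
    (c1,d1),(c2,d2)=a,b
    A=np.stack([d1,-d2],1); s=np.linalg.lstsq(A,c2-c1,rcond=None)[0]
    p,q=c1+s[0]*d1,c2+s[1]*d2; return (p+q)/2,np.linalg.norm(p-q)
def pose(s): 
    w,x,y,z=s['orientation']; return np.array(s['ee_pos']),Ro.from_quat([x,y,z,w])
def to_tool(target,quat_R=None):
    """shift in dp units (tool axes) and rotvec in rot units from the present pose"""
    p,R=pose(arm.sense()); dp=R.inv().apply(np.array(target)-p)/.05
    rv=(R.inv()*quat_R).as_rotvec()/.15 if quat_R is not None else None
    return dp,rv
E
python3 - <<'E'
from h import *
a=cv2.imread('pics/top0.png'); b=cv2.imread('pics/side0.png')
c=np.hstack([cv2.resize(a[205:315,315:490],None,fx=4,fy=4,interpolation=cv2.INTER_CUBIC)[:440,:],])
c2=cv2.resize(a[165:300,170:310],None,fx=2,fy=2,interpolation=cv2.INTER_CUBIC)
cv2.imwrite('pics/crop1.png',c)
it=arm.camera_info('top'); isd=arm.camera_info('side')
hsv=cv2.cvtColor(a,cv2.COLOR_BGR2HSV)
for n,(u0,v0,u1,v1) in dict(pin=(415,215,465,255),).items():
    print(hsv[237,445],hsv[243,428],hsv[225,425])
for n,u,v,z in [('tip',421.5,245,.009),('end',458,229,.009),('rest',357,248,.03),('hole',254,214,.047),('axis',240,233,.053)]:
    print(n,plane(it,u,v,z).round(3))
E
```

```text
[ 16 137 217] [ 19  20 201] [ 10 179 107]
tip [ 0.505 -0.293  0.009]
end [ 0.546 -0.394  0.009]
rest [ 0.499 -0.116  0.03 ]
hole [0.595 0.158 0.047]
axis [0.544 0.195 0.053]
```

View pics/crop1.png

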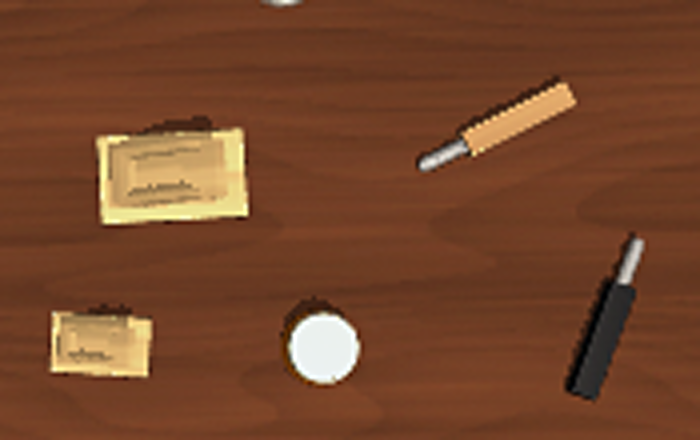

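Crop: the wooden pin runs from its tip at (425,165) to the handle end at (570,92), the black one at (605,320) is the look-alike. The larger rest is the one at (172,175). Next I'll measure which way the rest rises, and the pin, hole and deck axis.

```bash
python3 - <<'E'
from h import *
a=cv2.imread('pics/top0.png'); d=np.load('pics/top0.npy'); it=arm.camera_info('top')
f=foc(it);R=np.array(it['R']);t=np.array(it['t'])
def P(u,v): 
    z=d[v,u]; return R.T@(np.array([(u-it['cx'])/f*z,(v-it['cy'])/f*z,z])-t)
for v in range(236,262,3): print(v,[int(1000*P(u,v)[2]) for u in range(336,380,2)])
hsv=cv2.cvtColor(a,cv2.COLOR_BGR2HSV)
# pin mask by height
V,U=np.mgrid[205:270,410:475]; 
m=np.zeros(d.shape,np.uint8)
h=hsv[205:270,410:475].astype(int)
m[205:270,410:475]=((h[...,2]>150))*255
c=max(cv2.findContours(m,0,2)[0],key=cv2.contourArea); r=cv2.minAreaRect(c); b=cv2.boxPoints(r); print('pin',r)
for q in b: print(plane(it,*q,.012).round(4))
# foot rest
m[:]=0;h=hsv[230:268,330:385]; m[230:268,330:385]=(h[...,2]>150)*255
c=max(cv2.findContours(m,0,2)[0],key=cv2.contourArea); r=cv2.minAreaRect(c); print('rest',r)
for q in cv2.boxPoints(r): print(plane(it,*q,.01).round(4))
# deck
m[:]=0;h=hsv[165:300,170:310]; m[165:300,170:310]=((h[...,2]>140)&(h[...,1]>100))*255
c=max(cv2.findContours(m,0,2)[0],key=cv2.contourArea); r=cv2.minAreaRect(c); print('deck',r, 'axis',plane(it,*r[0],.047).round(4))
g=hsv[205:222,245:263,2]; mm=(g<110); vv,uu=np.nonzero(mm); print('hole',uu.mean()+245,vv.mean()+205,mm.sum(),plane(it,uu.mean()+245,vv.mean()+205,.046).round(4)); print(g)
E
```

```text
236 [0, 1, -3, 1, -2, 2, 1, -1, 3, -3, -3, 6, 1, -2, -3, -3, -2, -4, 0, -1, 1, 2]
239 [1, 4, 12, 8, 7, 6, 14, 14, 10, 6, 7, 5, 10, 5, 6, 8, 9, 6, 10, 7, -2, 0]
242 [2, 1, 10, 10, 31, 36, 36, 45, 45, 52, 55, 59, 63, 56, 63, 70, 67, 64, 8, 5, 1, 1]
245 [0, 1, 7, 5, 33, 25, 17, 22, 33, 31, 35, 41, 41, 52, 63, 1406, 66, 64, 9, 9, 1, 1]
248 [1, -2, 7, 13, 29, 24, 24, 24, 27, 27, 40, 47, 43, 54, 61, 64, 68, 63, 11, 6, -1, 0]
251 [1, 0, 7, 6, 25, 29, 30, 19, 25, 29, 34, 41, 43, 47, 61, 62, 70, 62, 9, 10, 9, 1]
254 [0, 2, 15, 6, 29, 25, 31, 34, 46, 46, 48, 59, 60, 62, 59, 53, 1406, 4, 7, 9, 7, 0]
257 [-4, -4, 12, 13, 4, 1, 7, 4, 6, 8, 9, 10, 7, 3, 6, 7, 6, 6, 8, 3, 10, -2]
260 [-4, 0, 7, 7, 8, 6, 13, 11, 6, -2, 2, 0, 4, -5, -2, 2, 0, -3, 0, 1, -7, -5]
pin ((438.50006103515625, 237.00006103515625), (5.81377649307251, 41.14365005493164), 63.43495178222656)
[ 0.5086 -0.2853  0.012 ]
[ 0.5567 -0.3873  0.012 ]
[ 0.5423 -0.3938  0.012 ]
[ 0.4942 -0.2918  0.012 ]
rest ((357.6344909667969, 248.7862091064453), (21.727148056030273, 36.52510070800781), 86.633544921875)
[ 0.5262 -0.0678  0.01  ]
[ 0.529
[... 833 characters left out ...]
191 191 187 206 213 210]
 [189 190 199 208 211 210 211 139  78 119 114 108 174 205 193 191 201 212]
 [191 189 191 197 205 211 216 127  83  73 105 104 129 209 204 195 192 196]
 [204 195 189 188 195 204 214 167  84  64  62  60 167 209 205 203 213 191]
 [196 204 199 189 189 193 202 200 123  69  67 105 189 203 205 203 204 202]
 [195 195 200 191 189 189 192 201 215 199 185 218 208 202 198 205 204 203]
 [193 195 195 191 187 190 191 190 196 207 212 212 210 210 204 198 203 206]
 [196 193 196 196 195 190 189 176 189 194 202 209 211 212 209 204 201 201]
 [195 196 195 196 198 195 192 182 172 186 194 197 204 209 211 212 207 202]
 [192 195 198 198 195 198 199 196 188 174 180 186 192 202 210 211 212 209]]
```

The trough rises toward -y: heights climb from about 25 to 70 mm going right in the image. The pin's shoulder is near (0.516,-0.319). I'll plan the approach.

```bash
cat >> h.py <<'E'
def Rzx(z,x):
    z=np.array(z,float);z/=np.linalg.norm(z);x=np.array(x,float);x-=z*(x@z);x/=np.linalg.norm(x)
    return Ro.from_matrix(np.stack([x,np.cross(z,x),z],1))
def plan(ways,start=None):
    """ways: list of (pos,Rot or None,n rows); prints rows dp rot"""
    p,R=start or pose(arm.sense()); p0=p
    for q,Q,n in ways:
        q=np.array(q,float); Q=Q or R; rv=(R.inv()*Q).as_rotvec()/n
        for k in range(n):
            d=R.inv().apply(p0+(q-p0)*(k+1)/n-p)/.05; d=d.round(2); r=(rv/.15).round(2)
            p=p+R.apply(d*.05); R=R*Ro.from_rotvec(r*.15)
            print('dp',d.tolist(),'rot',r.tolist())
        p0=q; print('--')
E
python3 - <<'E'
from h import *
D=[0,0,-1]; Rp=Rzx(D,[-.427,.904,0])
plan([((.52,.15,.22),Rp,10),((.53,-.36,.16),Rp,10)])
E
```

```text
dp [-0.81, -0.58, 0.02] rot [-0.0, 0.0, 0.46]
dp [-0.85, -0.53, 0.02] rot [-0.0, 0.0, 0.46]
dp [-0.88, -0.46, 0.03] rot [-0.0, 0.0, 0.46]
dp [-0.92, -0.41, 0.02] rot [-0.0, 0.0, 0.46]
dp [-0.94, -0.34, 0.02] rot [-0.0, 0.0, 0.46]
dp [-0.96, -0.27, 0.02] rot [-0.0, 0.0, 0.46]
dp [-0.97, -0.21, 0.02] rot [-0.0, 0.0, 0.46]
dp [-0.99, -0.14, 0.03] rot [-0.0, 0.0, 0.46]
dp [-1.0, -0.07, 0.02] rot [-0.0, 0.0, 0.46]
dp [-1.0, 0.0, 0.02] rot [-0.0, 0.0, 0.46]
--
dp [-0.93, -0.41, 0.12] rot [-0.0, 0.0, -0.0]
dp [-0.93, -0.42, 0.12] rot [-0.0, 0.0, -0.0]
dp [-0.93, -0.41, 0.12] rot [-0.0, 0.0, -0.0]
dp [-0.94, -0.42, 0.13] rot [-0.0, 0.0, -0.0]
dp [-0.93, -0.41, 0.12] rot [-0.0, 0.0, -0.0]
dp [-0.93, -0.42, 0.12] rot [-0.0, 0.0, -0.0]
dp [-0.93, -0.41, 0.12] rot [-0.0, 0.0, -0.0]
dp [-0.93, -0.41, 0.12] rot [-0.0, 0.0, -0.0]
dp [-0.94, -0.42, 0.12] rot [-0.0, 0.0, -0.0]
dp [-0.93, -0.41, 0.12] rot [-0.0, 0.0, -0.0]
--
```

Request:
{"op": "arm_command", "data": {"motion": [{"dp":[-0.81,-0.58,0.02],"rot":[0,0,0.46],"claw":1},{"dp":[-0.85,-0.53,0.02],"rot":[0,0,0.46],"claw":1},{"dp":[-0.88,-0.46,0.02],"rot":[0,0,0.46],"claw":1},{"dp":[-0.92,-0.41,0.02],"rot":[0,0,0.46],"claw":1},{"dp":[-0.94,-0.34,0.02],"rot":[0,0,0.46],"claw":1},{"dp":[-0.96,-0.27,0.02],"rot":[0,0,0.46],"claw":1},{"dp":[-0.97,-0.21,0.02],"rot":[0,0,0.46],"claw":1},{"dp":[-0.99,-0.14,0.02],"rot":[0,0,0.46],"claw":1},{"dp":[-1,-0.07,0.02],"rot":[0,0,0.46],"claw":1},{"dp":[-1,0,0.02],"rot":[0,0,0.46],"claw":1}]}}

```text
t: 1.35
ee_pos: [0.5206, 0.1486, 0.2211]
orientation: [-0.0, 0.538, 0.843, -0.0]
ft_force: [0.9, 0.9, -0.7]
finger_gap: 0.0854
grip_force: 0.0
```

```bash
python3 - <<'E'
from h import *
i=arm.camera_info('wrist'); p,d=arm.capture('wrist'); cv2.imwrite('pics/w1.png',p[:,:,::-1])
s=arm.sense(); print(s['ee_pos'],s['qpos'],s['orientation'])
print('hole pix',pix(i,[.5943,.157,.047],True),'axis',pix(i,[.5433,.1965,.047],True), 'cam', -np.array(i['R']).T@i['t'])
E
```

```text
[0.52322061 0.14443937 0.22106821] [ 0.21475842  0.34221765  1.85489017 -0.0022692   0.94370435 -0.21482765] [ 9.25752479e-04  5.39581022e-01  8.41933088e-01 -3.73910292e-04]
hole pix [397.74639855 234.05113965] axis [367.65698872 170.6989533 ] cam [0.48866929 0.2176135  0.36510427]
```

View pics/w1.png

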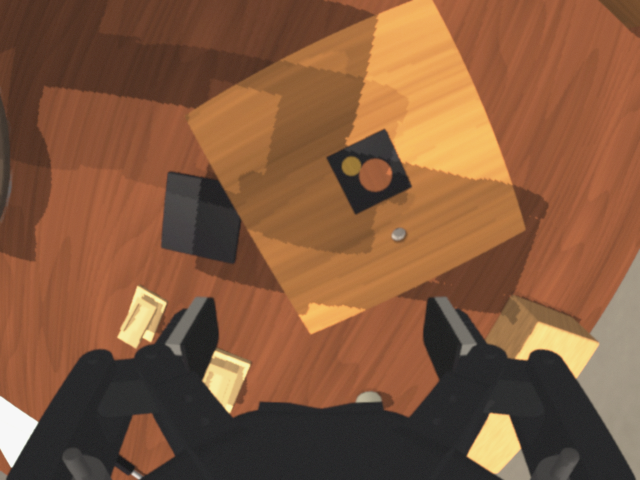

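Wrist picture: the deck hole is at (399,234), within about 1 px of the top-camera prediction, and the centre plaque is at (369,171). The gripper's fingers are at the bottom. The calibration agrees, so on to the pin.

Request:
{"op": "arm_command", "data": {"motion": [{"dp":[-0.93,-0.41,0.12],"rot":[0,0,0],"claw":1},{"dp":[-0.93,-0.41,0.12],"rot":[0,0,0],"claw":1},{"dp":[-0.93,-0.41,0.12],"rot":[0,0,0],"claw":1},{"dp":[-0.93,-0.41,0.12],"rot":[0,0,0],"claw":1},{"dp":[-0.93,-0.41,0.12],"rot":[0,0,0],"claw":1},{"dp":[-0.93,-0.41,0.12],"rot":[0,0,0],"claw":1},{"dp":[-0.93,-0.41,0.12],"rot":[0,0,0],"claw":1},{"dp":[-0.93,-0.41,0.12],"rot":[0,0,0],"claw":1},{"dp":[-0.93,-0.41,0.12],"rot":[0,0,0],"claw":0.7},{"dp":[-0.93,-0.41,0.12],"rot":[0,0,0],"claw":0.6}]}}

```text
t: 2.65
ee_pos: [0.5314, -0.3594, 0.1608]
orientation: [-0.0, 0.537, 0.844, 0.0]
ft_force: [1.6, -0.1, 0.1]
finger_gap: 0.0525
grip_force: 0.0
```

```bash
python3 - <<'E'
from h import *
i=arm.camera_info('wrist'); p,d=arm.capture('wrist'); cv2.imwrite('pics/w2.png',p[:,:,::-1])
s=arm.sense(); print(s['ee_pos'],s['qpos'],s['orientation'],s['finger_gap'])
print('tip',pix(i,[.5014,-.2886,.009],True),'end',pix(i,[.5495,-.3906,.009],True),'restcentre',pix(i,[.498,-.1186,.01],True))
E
```

```text
[ 0.5314676  -0.36519445  0.16022133] [-0.64818441  0.54540475  1.67785509 -0.0018916   0.91649613 -1.08349045] [ 8.55027350e-04  5.37247113e-01  8.43424053e-01 -8.22360528e-04] 0.05165211596736124
tip [324.1054561  120.35640043] end [324.15098426 255.8559065 ] restcentre [408.03324902 -54.88854662]
```

View pics/w2.png

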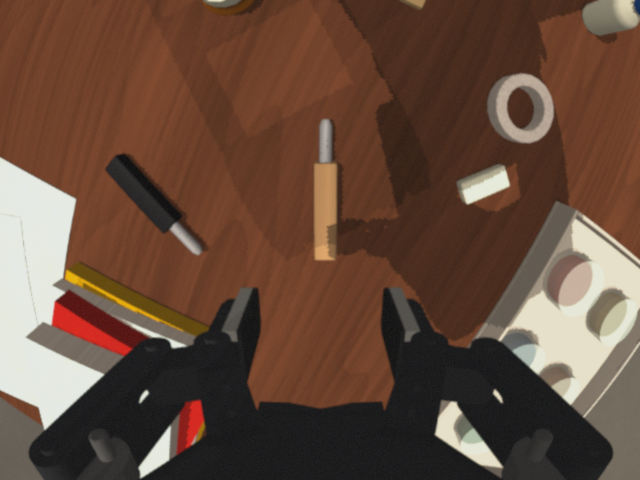

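Wrist picture: the wooden pin is lined up with the gripper, tip (326,120), shoulder (326,163), handle end (325,260). The black look-alike at (155,205) is well clear.

```bash
python3 - <<'E'
from h import *
i=arm.camera_info('wrist')
tip,sh,end=[plane(i,u,v,z,True) for u,v,z in((326,120,.009),(326,163,.014),(325,260,.018))]
print(tip,sh,end,np.linalg.norm((tip-end)[:2]))
d=(tip-end);d[2]=0;d/=np.linalg.norm(d); S=((tip-.034*d)+(end+.08*d))/2; G=S-.057*d; G[2]=.003; print(d,S,G)
Q=Rzx([0,0,-1],d)
plan([(G+[0,0,.05],Q,4),(G,Q,4)])
E
```

```text
[ 0.50292735 -0.2938442   0.009     ] [ 0.51718189 -0.32438928  0.014     ] [ 0.55024269 -0.39657802  0.018     ] 0.11310605970874836
[-0.41832719  0.90829641  0.        ] [ 0.51696349 -0.32432029  0.0135    ] [ 0.54080814 -0.37609319  0.003     ]
dp [-0.07, 0.02, 0.54] rot [-0.0, 0.0, 0.01]
dp [-0.07, 0.02, 0.53] rot [-0.0, 0.0, 0.01]
dp [-0.06, 0.02, 0.54] rot [-0.0, 0.0, 0.01]
dp [-0.07, 0.02, 0.54] rot [-0.0, 0.0, 0.01]
--
dp [-0.0, -0.0, 0.25] rot [-0.0, 0.0, -0.0]
dp [-0.0, -0.0, 0.25] rot [-0.0, 0.0, -0.0]
dp [0.0, -0.0, 0.25] rot [-0.0, 0.0, -0.0]
dp [0.0, -0.0, 0.25] rot [-0.0, 0.0, -0.0]
--
```

Request:
{"op": "arm_command", "data": {"motion": [{"dp":[-0.07,0.02,0.54],"rot":[0,0,0],"claw":0.6},{"dp":[-0.07,0.02,0.54],"rot":[0,0,0],"claw":0.6},{"dp":[-0.07,0.02,0.54],"rot":[0,0,0],"claw":0.6},{"dp":[-0.07,0.02,0.54],"rot":[0,0,0],"claw":0.6},{"dp":[0,0,0.33],"rot":[0,0,0],"claw":0.6},{"dp":[0,0,0.33],"rot":[0,0,0],"claw":0.6},{"dp":[0,0,0.34],"rot":[0,0,0],"claw":0.6},{"dp":[0,0,0],"rot":[0,0,0],"claw":0.6},{"dp":[0,0,0],"rot":[0,0,0],"claw":0},{"dp":[0,0,0],"rot":[0,0,0],"claw":0}]}}

```text
t: 3.95
ee_pos: [0.5417, -0.3692, 0.0042]
orientation: [0.001, 0.537, 0.844, -0.0]
ft_force: [-6.5, 6.0, 26.3]
finger_gap: 0.0165
grip_force: 60.2
```

Request:
{"op": "arm_command", "data": {"motion": [{"dp":[0,0,0],"rot":[0,0,0],"claw":0},{"dp":[0,0,0],"rot":[0,0,0],"claw":0},{"dp":[0,0,0],"rot":[0,0,0],"claw":0},{"dp":[0,0,-0.4],"rot":[0,0,0],"claw":0},{"dp":[0,0,-0.5],"rot":[0,0,0],"claw":0},{"dp":[0,0,-0.5],"rot":[0,0,0],"claw":0},{"dp":[0,0,-0.5],"rot":[0,0,0],"claw":0},{"dp":[0,0,-0.5],"rot":[0,0,0],"claw":0},{"dp":[0,0,-0.5],"rot":[0,0,0],"claw":0},{"dp":[0,0,-0.5],"rot":[0,0,0],"claw":0}]}}

```text
t: 5.2
ee_pos: [0.5413, -0.3689, 0.1758]
orientation: [0.001, 0.537, 0.844, -0.0]
ft_force: [0.5, -0.4, -0.6]
finger_gap: 0.0161
grip_force: 58.5
```

Gripped (gap 16 mm). I'll yaw to the rest's direction and stop short of it for one look.

```bash
python3 - <<'E'
from h import *
Q=Rzx([0,0,-1],[-.036,.999,0]); plan([((.505,-.28,.22),Q,6)])
E
```

```text
dp [0.32, 0.02, -0.15] rot [0.0, 0.0, 0.45]
dp [0.32, -0.01, -0.15] rot [0.0, 0.0, 0.45]
dp [0.32, -0.03, -0.14] rot [0.0, 0.0, 0.45]
dp [0.31, -0.04, -0.15] rot [0.0, 0.0, 0.45]
dp [0.32, -0.07, -0.15] rot [0.0, 0.0, 0.45]
dp [0.3, -0.09, -0.15] rot [0.0, 0.0, 0.45]
--
```

Request:
{"op": "arm_command", "data": {"motion": [{"dp":[0.32,0.02,-0.15],"rot":[0,0,0.45],"claw":0},{"dp":[0.32,-0.01,-0.15],"rot":[0,0,0.45],"claw":0},{"dp":[0.32,-0.03,-0.15],"rot":[0,0,0.45],"claw":0},{"dp":[0.31,-0.04,-0.15],"rot":[0,0,0.45],"claw":0},{"dp":[0.32,-0.07,-0.15],"rot":[0,0,0.45],"claw":0},{"dp":[0.3,-0.09,-0.15],"rot":[0,0,0.45],"claw":0},{"dp":[0,0,0],"rot":[0,0,0],"claw":0},{"dp":[0,0,0],"rot":[0,0,0],"claw":0},{"dp":[0,0,0],"rot":[0,0,0],"claw":0},{"dp":[0,0,0],"rot":[0,0,0],"claw":0}]}}

```text
t: 6.45
ee_pos: [0.5052, -0.2804, 0.2181]
orientation: [-0.0, 0.695, 0.719, -0.0]
ft_force: [0.6, 0.3, -0.1]
finger_gap: 0.0168
grip_force: 58.5
```

```bash
python3 - <<'E'
from h import *
i=arm.camera_info('wrist'); p,d=arm.capture('wrist'); p=p[:,:,::-1]; 
np.save('pics/w3d.npy',d); cv2.imwrite('pics/w3.png',p)
s=arm.sense(); print(s['ee_pos'],s['qpos'],s['orientation'],s['finger_gap'],s['ft_force'])
u,v=pix(i,[.498,-.1186,.03],True).astype(int); print('rest',u,v, 'foc',foc(i)); u=np.clip(u,120,520); v=np.clip(v,90,390)
c=np.hstack([cv2.resize(p[v-90:v+90,u-90:u+90],(450,450),interpolation=cv2.INTER_CUBIC),cv2.resize(p[v-90:v+300,u-120:u+120],None,fx=1.15,fy=1.15)[:450]])
print(u,v,c.shape); cv2.imwrite('pics/w3c.png',c)
E
```

```text
[ 0.50522514 -0.28035103  0.21803432] [-5.59048168e-01  3.93923504e-01  1.77974171e+00 -3.07345961e-05
  9.68324176e-01 -5.92060883e-01] [-1.91381289e-04  6.95332953e-01  7.18687725e-01 -5.37040975e-05] 0.016619309033660493 [-0.05396049 -0.87690289 -0.34479353]
rest 318 27 foc 371.64829954431775Traceback (most recent call last):
  File "<stdin>", line 6, in <module>
    return _nx.concatenate(arrs, 1, dtype=dtype, casting=casting)
           ~~~~~~~~~~~~~~~^^^^^^^^^^^^^^^^^^^^^^^^^^^^^^^^^^^^^^^
ValueError: all the input array dimensions except for the concatenation axis must match exactly, but along dimension 0, the array at index 0 has size 450 and the array at index 1 has size 448
```

Request:
{"op": "arm_command", "data": {"motion": [{"dp":[0.4,0,0],"rot":[0,0,0],"claw":0},{"dp":[0.5,0,0],"rot":[0,0,0],"claw":0},{"dp":[0,0,0],"rot":[0,0,0],"claw":0},{"dp":[0,0,0],"rot":[0,0,0],"claw":0},{"dp":[0,0,0],"rot":[0,0,0],"claw":0},{"dp":[0,0,0],"rot":[0,0,0],"claw":0},{"dp":[0,0,0],"rot":[0,0,0],"claw":0},{"dp":[0,0,0],"rot":[0,0,0],"claw":0},{"dp":[0,0,0],"rot":[0,0,0],"claw":0},{"dp":[0,0,0],"rot":[0,0,0],"claw":0}]}}

```text
t: 7.75
ee_pos: [0.5038, -0.2351, 0.2183]
orientation: [-0.0, 0.695, 0.719, 0.0]
ft_force: [0.2, -0.5, -0.2]
finger_gap: 0.0166
grip_force: 58.5
```

```bash
python3 - <<'E'
from h import *
i=arm.camera_info('wrist'); p,d=arm.capture('wrist'); p=p[:,:,::-1]; 
np.save('pics/w4d.npy',d); cv2.imwrite('pics/w4.png',p)
print('rest',pix(i,[.498,-.1186,.03],True))
c=cv2.resize(p[0:300,200:440],None,fx=2,fy=2,interpolation=cv2.INTER_CUBIC); cv2.imwrite('pics/w4c.png',c)
E
```

```text
rest [318.37904203  76.06507815]
```

View pics/w4c.png

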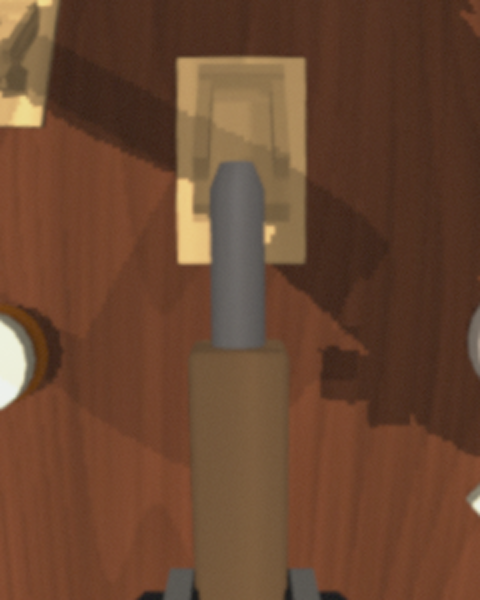

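Crop: the foot spans (177,57) to (306,263), the trough's outer walls are at columns 195 and 289, and its upper floor edge is at row 220. The held pin's tip is at (238,162) and its shoulder at (239,347), in line with the trough.

```bash
python3 - <<'E'
from h import *
i=arm.camera_info('wrist'); s=arm.sense(); p,R=pose(s)
f=lambda u,v,z: plane(i,200+u/2,v/2,z,True)
for n,u,v,z in [('foot TL',177,57,.009),('TR',306,57,.009),('BL',177,263,.009),('BR',306,263,.009),('floor edge L',195,220,.068),('floor edge R',289,220,.068),('wall end L',203,178,.067),('wall end R',281,178,.067)]: print(n,f(u,v,z).round(4))
for n,u,v,z in [('tip',238,162,p[2]+.0055),('shoulder top',239,342,p[2]+.0145)]: X=f(u,v,z); print(n,X.round(4),'tool',R.inv().apply(X-p).round(4))
E
```

```text
foot TL [ 0.4683 -0.0696  0.009 ]
TR [ 0.5285 -0.0676  0.009 ]
BL [ 0.4714 -0.1696  0.009 ]
BR [ 0.5321 -0.1676  0.009 ]
floor edge L [ 0.483  -0.1507  0.068 ]
floor edge R [ 0.5196 -0.1494  0.068 ]
wall end L [ 0.4856 -0.1338  0.067 ]
wall end R [ 0.5159 -0.1328  0.067 ]
tip [ 0.5003 -0.1441  0.2238] tool [ 0.0912 -0.0005 -0.0055]
shoulder top [ 0.5016 -0.1765  0.2328] tool [ 0.0587 -0.0003 -0.0145]
```

```bash
cat >> h.py <<'E'
RX=np.array([.033,-.9995,0]); Z=np.array([0,0,1.]); SEAT=np.array([.500,-.119,.05]); NRM=(-RX+Z)/2**.5; UPS=(RX+Z)/2**.5
def placeT(clear,up,g=(.0577,-.0004,-.0055)):
    Q=Rzx(-NRM,-UPS); return SEAT+NRM*clear+UPS*up-Q.apply(g),Q
E
python3 - <<'E'
from h import *
h,Q=placeT(.09,.004); l,_=placeT(.003,.004); print(h,l)
plan([(h,Q,10),(l,Q,6)])
E
```

```text
[ 0.49986766 -0.10287001  0.15338001] [ 0.50189777 -0.16435754  0.09186172]
dp [0.26, 0.0, 0.13] rot [0.0, -0.52, -0.0]
dp [0.28, 0.0, 0.11] rot [0.0, -0.52, -0.0]
dp [0.28, 0.0, 0.09] rot [0.0, -0.52, -0.0]
dp [0.29, 0.0, 0.06] rot [0.0, -0.52, -0.0]
dp [0.29, 0.0, 0.04] rot [0.0, -0.52, -0.0]
dp [0.29, 0.01, 0.02] rot [0.0, -0.52, -0.0]
dp [0.3, -0.0, -0.0] rot [0.0, -0.52, -0.0]
dp [0.29, -0.0, -0.03] rot [0.0, -0.52, -0.0]
dp [0.29, -0.0, -0.05] rot [0.0, -0.52, -0.0]
dp [0.29, -0.0, -0.07] rot [0.0, -0.52, -0.0]
--
dp [-0.0, -0.0, 0.29] rot [-0.0, -0.01, -0.0]
dp [-0.0, -0.0, 0.29] rot [-0.0, -0.01, -0.0]
dp [-0.0, -0.0, 0.29] rot [-0.0, -0.01, -0.0]
dp [-0.0, -0.0, 0.29] rot [-0.0, -0.01, -0.0]
dp [-0.0, -0.0, 0.29] rot [-0.0, -0.01, -0.0]
dp [-0.0, -0.0, 0.29] rot [-0.0, -0.01, -0.0]
--
```

Request:
{"op": "arm_command", "data": {"motion": [{"dp":[0.26,0,0.13],"rot":[0,-0.52,0],"claw":0},{"dp":[0.28,0,0.11],"rot":[0,-0.52,0],"claw":0},{"dp":[0.28,0,0.09],"rot":[0,-0.52,0],"claw":0},{"dp":[0.29,0,0.06],"rot":[0,-0.52,0],"claw":0},{"dp":[0.29,0,0.04],"rot":[0,-0.52,0],"claw":0},{"dp":[0.29,0,0.02],"rot":[0,-0.52,0],"claw":0},{"dp":[0.3,0,0],"rot":[0,-0.52,0],"claw":0},{"dp":[0.29,0,-0.03],"rot":[0,-0.52,0],"claw":0},{"dp":[0.29,0,-0.05],"rot":[0,-0.52,0],"claw":0},{"dp":[0.29,0,-0.07],"rot":[0,-0.52,0],"claw":0}]}}

```text
t: 9.05
ee_pos: [0.4998, -0.1021, 0.1534]
orientation: [0.274, 0.643, 0.664, -0.265]
ft_force: [0.2, 0.3, -0.8]
finger_gap: 0.0166
grip_force: 58.5
```

```bash
python3 - <<'E'
from h import *
p,d=arm.capture('side'); q,_=arm.capture('top'); s=arm.sense(); print(s['ee_pos'],np.round(s['qpos'],3))
l,Q=placeT(.003,.004); plan([(l,Q,6)])
a=cv2.resize(p[200:350,250:450,::-1],(400,300),interpolation=cv2.INTER_CUBIC); b=cv2.resize(q[180:330,260:460,::-1],(400,300),interpolation=cv2.INTER_CUBIC); cv2.imwrite('pics/s5.png',np.hstack([a,b]))
E
```

```text
[ 0.49936055 -0.10101662  0.1519255 ] [ 0.258  0.574  2.052 -0.955  1.     0.959]
dp [-0.01, 0.0, 0.29] rot [0.0, -0.0, 0.0]
dp [-0.01, 0.0, 0.29] rot [0.0, -0.0, 0.0]
dp [-0.01, 0.0, 0.29] rot [0.0, -0.0, 0.0]
dp [-0.01, 0.01, 0.29] rot [0.0, -0.0, 0.0]
dp [-0.0, -0.0, 0.29] rot [0.0, -0.0, 0.0]
dp [-0.01, -0.0, 0.3] rot [0.0, -0.0, 0.0]
--
```

View pics/s5.png

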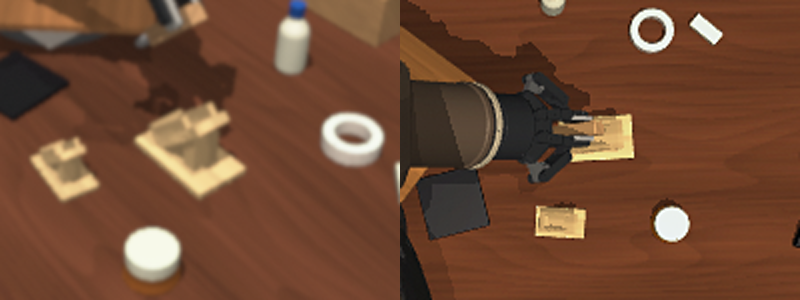

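Side view (left): the rest at (190,140) rises to the right, i.e. toward -y, as measured. The top view shows the gripper in line with the trough at (595,132). Laying the pin in.

Request:
{"op": "arm_command", "data": {"motion": [{"dp":[-0.01,0,0.29],"rot":[0,0,0],"claw":0},{"dp":[-0.01,0,0.29],"rot":[0,0,0],"claw":0},{"dp":[-0.01,0,0.29],"rot":[0,0,0],"claw":0},{"dp":[-0.01,0,0.29],"rot":[0,0,0],"claw":0},{"dp":[0,0,0.29],"rot":[0,0,0],"claw":0},{"dp":[0,0,0.15],"rot":[0,0,0],"claw":0},{"dp":[0,0,0.1],"rot":[0,0,0],"claw":0},{"dp":[0,0,0.04],"rot":[0,0,0],"claw":0},{"dp":[0,0,0],"rot":[0,0,0],"claw":0},{"dp":[0,0,0],"rot":[0,0,0],"claw":0}]}}

```text
t: 10.4
ee_pos: [0.5016, -0.1652, 0.0935]
orientation: [0.274, 0.643, 0.665, -0.264]
ft_force: [-3.3, 4.5, 8.4]
finger_gap: 0.0164
grip_force: 60.4
```

```bash
python3 - <<'E'
from h import *
s=arm.sense(); print(s['ee_pos'],s['ft_force']); l,Q=placeT(.003,.004); print(l, to_tool(l,Q))
E
```

```text
[ 0.50157723 -0.16522271  0.09346969] [-3.26501921  4.49487668  8.37128744]
[ 0.50189777 -0.16435754  0.09186172] (array([0.03476852, 0.00696852, 0.01083156]), array([ 0.00369847, -0.03208081, -0.0007152 ]))
```

Light contact with the floor of about 9 N, so it is seated. I'll release and back off.

Request:
{"op": "arm_command", "data": {"motion": [{"dp":[0,0,0],"rot":[0,0,0],"claw":0.5},{"dp":[0,0,0],"rot":[0,0,0],"claw":0.5},{"dp":[0,0,0],"rot":[0,0,0],"claw":0.6},{"dp":[0,0,0],"rot":[0,0,0],"claw":0.6},{"dp":[0,0,-0.4],"rot":[0,0,0],"claw":0.6},{"dp":[0,0,-0.6],"rot":[0,0,0],"claw":0.6},{"dp":[0,0,-0.8],"rot":[0,0,0],"claw":0.6},{"dp":[0,0,-0.8],"rot":[0,0,0],"claw":0.6},{"dp":[0,0,0],"rot":[0,0,0],"claw":0.6},{"dp":[0,0,0],"rot":[0,0,0],"claw":0.6}]}}

```text
t: 11.65
ee_pos: [0.4983, -0.0743, 0.185]
orientation: [0.273, 0.643, 0.665, -0.264]
ft_force: [-0.6, -0.5, -0.2]
finger_gap: 0.0511
grip_force: 0.0
```

```bash
python3 - <<'E'
from h import *
i=arm.camera_info('wrist'); w,_=arm.capture('wrist'); p,d=arm.capture('side'); s=arm.sense(); print(s['ee_pos'],np.round(s['qpos'],3))
print('seat in wrist',pix(i,SEAT,True),'end',pix(i,SEAT+.08*UPS,True),'tip',pix(i,SEAT-.034*UPS,True),'side seat',pix(arm.camera_info('side'),SEAT),pix(arm.camera_info('side'),SEAT+.08*UPS))
cv2.imwrite('pics/w6.png',w[:,:,::-1])
a=cv2.resize(p[225:325,290:400,::-1],(440,400),interpolation=cv2.INTER_CUBIC); b=w[0:400,140:500,::-1]; cv2.imwrite('pics/s6.png',np.hstack([a,b]))
E
```

```text
[ 0.49790662 -0.07478045  0.18462839] [ 0.306  0.525  2.017 -0.881  1.072  0.901]
seat in wrist [320.79268405 137.67907044] end [320.65980591 243.05885398] tip [320.84726973  91.13798088] side seat [346.09796262 260.71467673] [368.24810426 253.00468574]
```

View pics/s6.png

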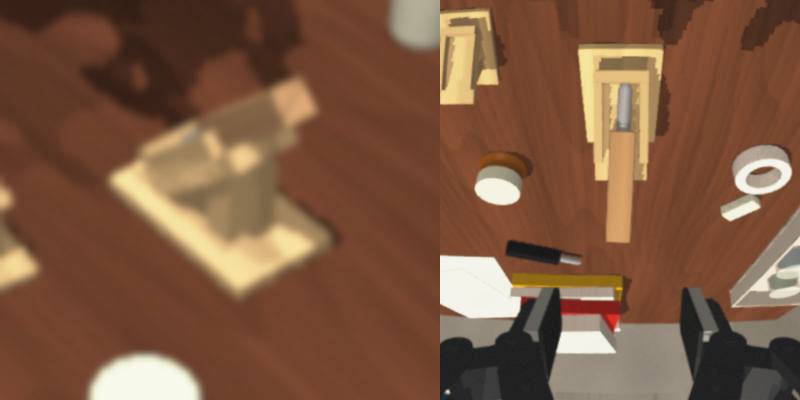

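The pin lies in the trough, handle uppermost and released (wrist crop: shoulder (622,131), handle end (618,242)). Now I'll swing over and take it along its axis.

```bash
python3 - <<'E'
from h import *
A=np.array([.5,-.17,.29]); QA=Rzx([0,0,-1],-RX); QB=Rzx(-UPS,NRM)
plan([(A,QA,10),(SEAT+UPS*.15,QB,10)])
E
```

```text
dp [-0.28, -0.0, -0.02] rot [-0.0, 0.52, -0.0]
dp [-0.29, -0.0, -0.03] rot [-0.0, 0.52, -0.0]
dp [-0.27, -0.01, -0.06] rot [-0.0, 0.52, -0.0]
dp [-0.27, 0.0, -0.08] rot [-0.0, 0.52, -0.0]
dp [-0.27, -0.0, -0.11] rot [-0.0, 0.52, -0.0]
dp [-0.26, -0.0, -0.12] rot [-0.0, 0.52, -0.0]
dp [-0.24, -0.01, -0.14] rot [-0.0, 0.52, -0.0]
dp [-0.24, 0.0, -0.16] rot [-0.0, 0.52, -0.0]
dp [-0.22, -0.0, -0.18] rot [-0.0, 0.52, -0.0]
dp [-0.2, -0.0, -0.19] rot [-0.0, 0.52, -0.0]
--
dp [-0.11, 0.0, 0.26] rot [-0.0, 0.52, -0.0]
dp [-0.13, 0.01, 0.26] rot [-0.0, 0.52, -0.0]
dp [-0.15, -0.0, 0.25] rot [-0.0, 0.52, -0.0]
dp [-0.17, 0.0, 0.23] rot [-0.0, 0.52, -0.0]
dp [-0.19, 0.01, 0.22] rot [-0.0, 0.52, -0.0]
dp [-0.2, 0.0, 0.21] rot [-0.0, 0.52, -0.0]
dp [-0.22, 0.0, 0.19] rot [-0.0, 0.52, -0.0]
dp [-0.24, 0.01, 0.17] rot [-0.0, 0.52, -0.0]
dp [-0.24, 0.0, 0.15] rot [-0.0, 0.52, -0.0]
dp [-0.26, 0.01, 0.14] rot [-0.0, 0.52, -0.0]
--
```

Request:
{"op": "arm_command", "data": {"motion": [{"dp":[-0.28,0,-0.02],"rot":[0,0.52,0],"claw":0.6},{"dp":[-0.29,0,-0.03],"rot":[0,0.52,0],"claw":0.6},{"dp":[-0.27,0,-0.06],"rot":[0,0.52,0],"claw":0.6},{"dp":[-0.27,0,-0.08],"rot":[0,0.52,0],"claw":0.6},{"dp":[-0.27,0,-0.11],"rot":[0,0.52,0],"claw":0.6},{"dp":[-0.26,0,-0.12],"rot":[0,0.52,0],"claw":0.6},{"dp":[-0.24,0,-0.14],"rot":[0,0.52,0],"claw":0.6},{"dp":[-0.24,0,-0.16],"rot":[0,0.52,0],"claw":0.6},{"dp":[-0.22,0,-0.18],"rot":[0,0.52,0],"claw":0.6},{"dp":[-0.2,0,-0.19],"rot":[0,0.52,0],"claw":0.6}]}}

```text
t: 13.0
ee_pos: [0.5009, -0.1701, 0.29]
orientation: [-0.001, 0.696, 0.718, 0.001]
ft_force: [-0.1, 1.4, -0.1]
finger_gap: 0.0513
grip_force: 0.0
```

Request:
{"op": "arm_command", "data": {"motion": [{"dp":[-0.11,0,0.26],"rot":[0,0.52,0],"claw":0.6},{"dp":[-0.13,0,0.26],"rot":[0,0.52,0],"claw":0.6},{"dp":[-0.15,0,0.25],"rot":[0,0.52,0],"claw":0.6},{"dp":[-0.17,0,0.23],"rot":[0,0.52,0],"claw":0.6},{"dp":[-0.19,0.01,0.22],"rot":[0,0.52,0],"claw":0.6},{"dp":[-0.2,0,0.21],"rot":[0,0.52,0],"claw":0.6},{"dp":[-0.22,0,0.19],"rot":[0,0.52,0],"claw":0.6},{"dp":[-0.24,0.01,0.17],"rot":[0,0.52,0],"claw":0.6},{"dp":[-0.24,0,0.15],"rot":[0,0.52,0],"claw":0.6},{"dp":[-0.26,0.01,0.14],"rot":[0,0.52,0],"claw":0.6}]}}

```text
t: 14.25
ee_pos: [0.504, -0.2248, 0.1552]
orientation: [-0.275, 0.643, 0.663, 0.265]
ft_force: [-0.5, -0.2, -0.8]
finger_gap: 0.051
grip_force: 0.0
```

```bash
python3 - <<'E'
from h import *
i=arm.camera_info('wrist'); w,d=arm.capture('wrist'); s=arm.sense(); p,R=pose(s); print(p,np.round(s['qpos'],3),s['ft_force'])
print(R.as_matrix().round(3).tolist())
E5=SEAT+.08*UPS
print('end',pix(i,E5,True),'seat',pix(i,SEAT,True)); e=(E5-p); print('end in tool',R.inv().apply(e),'seat in tool',R.inv().apply(SEAT-p))
cv2.imwrite('pics/w7.png',w[:,:,::-1])
QB=Rzx(-UPS,NRM); plan([(SEAT+UPS*.045,QB,5)])
E
```

```text
[ 0.50309335 -0.22543462  0.15240481] [-0.805  0.763  1.584  0.497  1.454 -1.064] [-4.21736293  0.69570681 -3.41491106]
[[-0.018, 1.0, -0.024], [0.704, 0.03, 0.709], [0.709, -0.004, -0.705]]
end [319.72694777 249.36275514] seat [319.97497119 215.92165876]
end in tool [0.00265241 0.00046411 0.06771015] seat in tool [0.00238417 0.00053227 0.14771146]
dp [0.01, 0.0, 0.41] rot [-0.0, -0.0, -0.01]
dp [0.01, 0.0, 0.41] rot [-0.0, -0.0, -0.01]
dp [0.01, 0.01, 0.41] rot [-0.0, -0.0, -0.01]
dp [0.01, -0.0, 0.41] rot [-0.0, -0.0, -0.01]
dp [0.01, 0.0, 0.41] rot [-0.0, -0.0, -0.01]
--
```

View pics/w7.png

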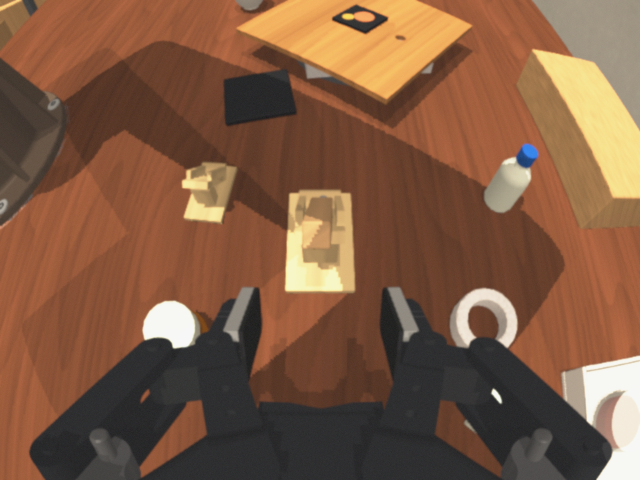

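Wrist picture: the handle's end face is near (317,236), between the open fingers in the image's x. I'll check its height offset with the depth readings.

```bash
python3 - <<'E'
from h import *
i=arm.camera_info('wrist'); w,d=arm.capture('wrist'); s=arm.sense(); p,R=pose(s)
Rc=np.array(i['R']);t=np.array(i['t'])
B=np.stack([-UPS,np.cross(-UPS,NRM)*1,NRM],1)
for u in (310,317,324):
  for v in range(196,272,4):
    c,dr=ray(i,u,v,True); dc=Rc@dr; z=d[v,u]
    X=c+dr*z/dc[2]; q=X-SEAT
    print(u,v,w[v,u],'along up %.1f norm %.1f lat %.1f'%(1e3*q@UPS,1e3*q@NRM,1e3*q@np.cross(UPS,NRM)))
E
```

```text
310 196 [215 173 117] along up -39.5 norm 7.4 lat 10.1
310 200 [205 164 109] along up -39.0 norm 3.8 lat 10.2
310 204 [156 119  83] along up 27.9 norm 15.0 lat 8.1
310 208 [148 114  78] along up 43.6 norm 15.7 lat 7.6
310 212 [150 114  77] along up 58.3 norm 16.5 lat 7.2
310 216 [214 161 108] along up 67.1 norm 16.1 lat 7.0
310 220 [245 217 144] along up 75.3 norm 15.7 lat 6.7
310 224 [244 212 140] along up 74.0 norm 12.8 lat 6.8
310 228 [243 208 137] along up 75.2 norm 10.6 lat 6.8
310 232 [240 198 131] along up 73.1 norm 7.5 lat 6.9
310 236 [241 201 131] along up 74.9 norm 5.4 lat 6.9
310 240 [245 214 141] along up 75.5 norm 3.1 lat 6.9
310 244 [244 210 138] along up 73.9 norm -0.1 lat 7.0
310 248 [178 144  98] along up 7.8 norm -25.9 lat 9.2
310 252 [179 145  98] along up 0.9 norm -31.8 lat 9.5
310 256 [183 148 102] along up -4.1 norm -37.3 lat 9.7
310 260 [185 150 102] along up -9.4 norm -43.0 lat 9.9
310 264 [247 235 166] along up -10.5 norm -47.2 lat 10.0
310 268 [247 235 166] along up -9.3 norm -50.4 lat 10.0
317 196 [160 124  86] along up -2.8 norm 14.7 lat 3.3
317 200 [148 1
[... 1304 characters left out ...]
8  99] along up 75.2 norm 15.6 lat -1.7
324 224 [240 199 131] along up 74.5 norm 12.9 lat -1.7
324 228 [229 179 120] along up 74.2 norm 10.3 lat -1.7
324 232 [215 161 108] along up 74.6 norm 7.9 lat -1.7
324 236 [204 152 101] along up 74.4 norm 5.2 lat -1.7
324 240 [205 154 103] along up 74.5 norm 2.7 lat -1.7
324 244 [203 152 102] along up 74.1 norm -0.0 lat -1.7
324 248 [163 132  90] along up 8.3 norm -25.8 lat -2.1
324 252 [171 140  96] along up 2.3 norm -31.4 lat -2.2
324 256 [172 140  96] along up -4.9 norm -37.6 lat -2.2
324 260 [172 141  95] along up -9.4 norm -43.0 lat -2.2
324 264 [191 154 105] along up -9.7 norm -46.9 lat -2.2
324 268 [236 206 136] along up -8.5 norm -50.2 lat -2.2
```

The pin actually lies about 6 mm higher along the normal and 6 mm lower along the slope than I assumed. I'll correct the seat estimate and go in.

```bash
cat >> h.py <<'E'
SEAT=SEAT-.0057*UPS+.0063*NRM+np.array([-.0015,0,0])
E
python3 - <<'E'
from h import *
print(SEAT); QB=Rzx(-UPS,NRM); plan([(SEAT+UPS*.085,QB,4),(SEAT+UPS*.045,QB,4)])
E
```

```text
[ 0.49821999 -0.11051896  0.05042426]
dp [0.04, -0.01, 0.34] rot [-0.0, 0.0, -0.01]
dp [0.04, -0.0, 0.35] rot [-0.0, 0.0, -0.01]
dp [0.05, -0.01, 0.34] rot [-0.0, 0.0, -0.01]
dp [0.04, -0.0, 0.34] rot [-0.0, 0.0, -0.01]
--
dp [-0.0, -0.0, 0.2] rot [-0.0, 0.0, 0.0]
dp [-0.0, -0.0, 0.2] rot [-0.0, 0.0, 0.0]
dp [-0.0, -0.0, 0.2] rot [-0.0, 0.0, 0.0]
dp [-0.0, -0.0, 0.2] rot [-0.0, 0.0, 0.0]
--
```

Request:
{"op": "arm_command", "data": {"motion": [{"dp":[0.04,-0.01,0.34],"rot":[0,0,-0.01],"claw":0.6},{"dp":[0.04,-0.01,0.34],"rot":[0,0,-0.01],"claw":0.6},{"dp":[0.05,0,0.34],"rot":[0,0,-0.01],"claw":0.6},{"dp":[0.04,0,0.34],"rot":[0,0,-0.01],"claw":0.6},{"dp":[0,0,0.2],"rot":[0,0,0],"claw":0.6},{"dp":[0,0,0.2],"rot":[0,0,0],"claw":0.6},{"dp":[0,0,0.2],"rot":[0,0,0],"claw":0.6},{"dp":[0,0,0.2],"rot":[0,0,0],"claw":0.6},{"dp":[0,0,0],"rot":[0,0,0],"claw":0.6},{"dp":[0,0,0],"rot":[0,0,0],"claw":0.6}]}}

```text
t: 15.6
ee_pos: [0.5013, -0.1424, 0.0859]
orientation: [-0.272, 0.641, 0.667, 0.265]
ft_force: [0.9, 1.7, -0.1]
finger_gap: 0.0517
grip_force: 0.0
```

```bash
python3 - <<'E'
from h import *
s=arm.sense(); print(s['ft_force']); QB=Rzx(-UPS,NRM); print(to_tool(SEAT+UPS*.045,QB))
E
```

```text
[ 0.89949442  1.65369317 -0.10357942]
(array([-0.04934324, -0.04124782,  0.05346815]), array([0.0009839 , 0.0372776 , 0.04064917]))
```

Request:
{"op": "arm_command", "data": {"motion": [{"dp":[-0.02,-0.04,0.02],"rot":[0,0,0],"claw":0.6},{"dp":[0,0,0],"rot":[0,0,0],"claw":0},{"dp":[0,0,0],"rot":[0,0,0],"claw":0},{"dp":[0,0,0],"rot":[0,0,0],"claw":0},{"dp":[0,0,0],"rot":[0,0,0],"claw":0},{"dp":[0,0,0],"rot":[0,0,0],"claw":0},{"dp":[0.1,0,-0.2],"rot":[0,0,0],"claw":0},{"dp":[0.2,0,-0.4],"rot":[0,0,0],"claw":0},{"dp":[0.4,0,-0.5],"rot":[0,0,0],"claw":0},{"dp":[0.4,0,-0.5],"rot":[0,0,0],"claw":0}]}}

```text
t: 16.85
ee_pos: [0.4993, -0.1597, 0.1815]
orientation: [-0.272, 0.641, 0.667, 0.265]
ft_force: [0.6, 0.0, -0.1]
finger_gap: 0.0171
grip_force: 59.4
```

```bash
python3 - <<'E'
from h import *
s=arm.sense(); print(s['ft_force'],s['ee_pos'],s['finger_gap'])
HOLE=np.array([.5943,.157,.047]); Q=Rzx([0,0,-1],-RX)
plan([((.52,-.08,.24),Q,10),(HOLE+[0,0,.045+.034+.03],Q,7)])
E
```

```text
[ 0.63838804  0.01722867 -0.08874958] [ 0.49932188 -0.15972096  0.18145991] 0.017062672481536794
dp [0.19, 0.05, 0.03] rot [0.0, -0.52, 0.0]
dp [0.2, 0.05, 0.01] rot [0.0, -0.52, 0.0]
dp [0.2, 0.04, -0.0] rot [0.0, -0.52, 0.0]
dp [0.19, 0.05, -0.02] rot [0.0, -0.52, 0.0]
dp [0.2, 0.05, -0.03] rot [0.0, -0.52, 0.0]
dp [0.19, 0.05, -0.05] rot [0.0, -0.52, 0.0]
dp [0.18, 0.04, -0.06] rot [0.0, -0.52, 0.0]
dp [0.18, 0.05, -0.08] rot [0.0, -0.52, 0.0]
dp [0.18, 0.05, -0.09] rot [0.0, -0.52, 0.0]
dp [0.16, 0.05, -0.11] rot [0.0, -0.52, 0.0]
--
dp [0.67, 0.23, 0.24] rot [0.0, 0.0, 0.0]
dp [0.67, 0.24, 0.25] rot [0.0, 0.0, 0.0]
dp [0.67, 0.24, 0.24] rot [0.0, 0.0, 0.0]
dp [0.67, 0.23, 0.24] rot [0.0, 0.0, 0.0]
dp [0.67, 0.24, 0.24] rot [0.0, 0.0, 0.0]
dp [0.67, 0.24, 0.24] rot [0.0, 0.0, 0.0]
dp [0.66, 0.23, 0.24] rot [0.0, 0.0, 0.0]
--
```

Request:
{"op": "arm_command", "data": {"motion": [{"dp":[0.19,0.05,0.03],"rot":[0,-0.52,0],"claw":0},{"dp":[0.2,0.05,0.01],"rot":[0,-0.52,0],"claw":0},{"dp":[0.2,0.05,0],"rot":[0,-0.52,0],"claw":0},{"dp":[0.19,0.05,-0.02],"rot":[0,-0.52,0],"claw":0},{"dp":[0.2,0.05,-0.03],"rot":[0,-0.52,0],"claw":0},{"dp":[0.19,0.05,-0.05],"rot":[0,-0.52,0],"claw":0},{"dp":[0.18,0.05,-0.06],"rot":[0,-0.52,0],"claw":0},{"dp":[0.18,0.05,-0.08],"rot":[0,-0.52,0],"claw":0},{"dp":[0.18,0.05,-0.09],"rot":[0,-0.52,0],"claw":0},{"dp":[0.16,0.05,-0.11],"rot":[0,-0.52,0],"claw":0}]}}

```text
t: 18.1
ee_pos: [0.5212, -0.0797, 0.2398]
orientation: [0.003, 0.694, 0.72, 0.001]
ft_force: [0.2, -0.3, -0.8]
finger_gap: 0.0174
grip_force: 59.4
```

Request:
{"op": "arm_command", "data": {"motion": [{"dp":[0.67,0.24,0.24],"rot":[0,0,0],"claw":0},{"dp":[0.67,0.24,0.24],"rot":[0,0,0],"claw":0},{"dp":[0.67,0.24,0.24],"rot":[0,0,0],"claw":0},{"dp":[0.67,0.24,0.24],"rot":[0,0,0],"claw":0},{"dp":[0.67,0.24,0.2],"rot":[0,0,0],"claw":0},{"dp":[0.67,0.24,0.2],"rot":[0,0,0],"claw":0},{"dp":[0.66,0.23,0.2],"rot":[0,0,0],"claw":0},{"dp":[0,0,0],"rot":[0,0,0],"claw":0},{"dp":[0,0,0],"rot":[0,0,0],"claw":0},{"dp":[0,0,0],"rot":[0,0,0],"claw":0}]}}

```text
t: 19.35
ee_pos: [0.5962, 0.1563, 0.1616]
orientation: [0.002, 0.694, 0.72, 0.002]
ft_force: [0.3, 0.3, -1.5]
finger_gap: 0.0174
grip_force: 59.5
```

```bash
python3 - <<'E'
from h import *
i=arm.camera_info('wrist'); w,d=arm.capture('wrist'); s=arm.sense(); p,R=pose(s); print(p,R.as_matrix().round(3).tolist(),s['ft_force'])
HOLE=np.array([.5943,.157,.047]); tip=p+R.apply([0,0,.079]); print('hole',pix(i,HOLE,True),'tip exp',tip,pix(i,tip,True),'shoulder',pix(i,p+R.apply([0,0,.045]),True))
c=cv2.resize(w[200:440,210:430,::-1],None,fx=2.4,fy=2.4,interpolation=cv2.INTER_CUBIC); cv2.imwrite('pics/w8.png',c); print(c.shape)
E
```

```text
[0.59629197 0.15633671 0.16157422] [[-0.036, 0.999, 0.005], [0.999, 0.036, 0.0], [-0.0, 0.005, -1.0]] [ 0.43167232  1.08080427 -0.40437698]
hole [317.14880379 226.58296936] tip exp [0.59665585 0.15634556 0.08257506] [320.56555562 243.40852338] shoulder [320.53305802 263.44901377]
(576, 528, 3)
```

View pics/w8.png

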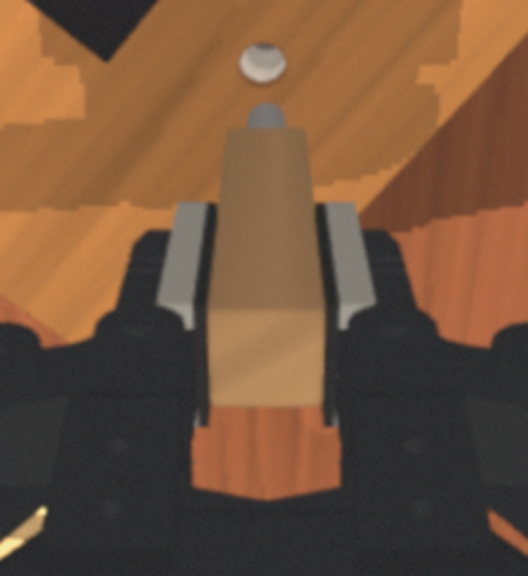

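Crop: the deck hole is at (263,63) and the tip's front rim is at (267,104). The handle's shoulder edge is at row 128 and its end face spans rows 309 to 406. From these I'll work out where the pin sits in the tool frame.

```bash
python3 - <<'E'
from h import *
i=arm.camera_info('wrist'); p,R=pose(arm.sense())
F=lambda u,v:(210+u/2.4,200+v/2.4)
def at(u,v,zt):
    c,d=ray(i,*F(u,v),True); c=R.inv().apply(c-p); d=R.inv().apply(d); return c+d*(zt-c[2])/d[2]
for z in (-.045,-.04,-.035,-.03,-.025): print('end z',z,'front',at(266,309,z)[:2].round(4),'back',at(266,406,z)[:2].round(4),'w',(at(328,309,z)-at(207,309,z))[1].round(4))
for z in (.035,.04,.045,.05): print('sh z',z,'front',at(267,128,z)[:2].round(4),'w',(at(308,128,z)-at(226,128,z))[1].round(4))
for z in (.069,.074,.079): print('rim',z,at(267,104,z)[:2].round(4))
H=plane(i,*F(263,63),.045,True); print('hole',H, 'tool',R.inv().apply(H-p))
E
```

```text
end z -0.045 front [0.0143 0.0002] back [-0.0018  0.0002] w 0.0157
end z -0.04 front [0.0111 0.0002] back [-0.0058  0.0002] w 0.0165
end z -0.035 front [0.008  0.0002] back [-0.0097  0.0002] w 0.0173
end z -0.03 front [0.0049 0.0002] back [-0.0137  0.0002] w 0.0181
end z -0.025 front [0.0018 0.0002] back [-0.0176  0.0002] w 0.0189
sh z 0.035 front [0.0097 0.0004] w 0.0176
sh z 0.04 front [0.0078 0.0004] w 0.018
sh z 0.045 front [0.0059 0.0004] w 0.0185
sh z 0.05 front [0.0041 0.0005] w 0.019
rim 0.069 [0.0035 0.0005]
rim 0.074 [0.0018 0.0005]
rim 0.079 [0.0001 0.0005]
hole [0.59614244 0.15676546 0.045     ] tool [ 0.00044027 -0.00067097  0.11657234]
```

Request:
{"op": "arm_command", "data": {"motion": [{"dp":[0.05,-0.01,0],"rot":[0,0,0],"claw":0},{"dp":[0.04,-0.01,0],"rot":[0,0,0],"claw":0},{"dp":[0,0,0.2],"rot":[0,0,0],"claw":0},{"dp":[0,0,0.2],"rot":[0,0,0],"claw":0},{"dp":[0,0,0.14],"rot":[0,0,0],"claw":0},{"dp":[0,0,0.08],"rot":[0,0,0],"claw":0},{"dp":[0,0,0.08],"rot":[0,0,0],"claw":0},{"dp":[0,0,0.08],"rot":[0,0,0],"claw":0},{"dp":[0,0,0.04],"rot":[0,0,0],"claw":0},{"dp":[0,0,0],"rot":[0,0,0],"claw":0}]}}

```text
t: 20.65
ee_pos: [0.5953, 0.1617, 0.12]
orientation: [0.001, 0.694, 0.72, 0.001]
ft_force: [0.2, 0.1, -0.6]
finger_gap: 0.0172
grip_force: 59.5
```

```bash
python3 - <<'E'
from h import *
s=arm.sense(); print(s['ee_pos'],s['ft_force'],s['t'])
E
```

```text
[0.59525058 0.16167766 0.11996711] [ 0.21216042  0.11379359 -0.62363511] 20.65
```

It is inside the hole with no force (tip about 39 mm up). Next, feel for the index plate.

Request:
{"op": "arm_command", "data": {"motion": [{"dp":[0,0,0.02],"rot":[0,0,0],"claw":0},{"dp":[0,0,0.02],"rot":[0,0,0],"claw":0},{"dp":[0,0,0.02],"rot":[0,0,0],"claw":0},{"dp":[0,0,0.02],"rot":[0,0,0],"claw":0},{"dp":[0,0,0.01],"rot":[0,0,0],"claw":0},{"dp":[0,0,0.01],"rot":[0,0,0],"claw":0},{"dp":[0,0,0],"rot":[0,0,0],"claw":0},{"dp":[0,0,0],"rot":[0,0,0],"claw":0},{"dp":[0,0,0],"rot":[0,0,0],"claw":0},{"dp":[0,0,0],"rot":[0,0,0],"claw":0}]}}

```text
t: 21.9
ee_pos: [0.5953, 0.1617, 0.1151]
orientation: [0.001, 0.694, 0.72, 0.002]
ft_force: [0.1, 0.4, -1.0]
finger_gap: 0.0172
grip_force: 59.5
```

Request:
{"op": "arm_command", "data": {"motion": [{"dp":[0,0,0.02],"rot":[0,0,0],"claw":0},{"dp":[0,0,0.02],"rot":[0,0,0],"claw":0},{"dp":[0,0,0.01],"rot":[0,0,0],"claw":0},{"dp":[0,0,0.01],"rot":[0,0,0],"claw":0},{"dp":[0,0,0],"rot":[0,0,0],"claw":0},{"dp":[0,0,0],"rot":[0,0,0],"claw":0},{"dp":[0,0,0],"rot":[0,0,0],"claw":0},{"dp":[0,0,0],"rot":[0,0,0],"claw":0},{"dp":[0,0,0],"rot":[0,0,0],"claw":0},{"dp":[0,0,0],"rot":[0,0,0],"claw":0}]}}

```text
t: 23.15
ee_pos: [0.5953, 0.1617, 0.112]
orientation: [0.001, 0.694, 0.72, 0.001]
ft_force: [-0.1, -0.9, -1.1]
finger_gap: 0.0173
grip_force: 59.5
```

Request:
{"op": "arm_command", "data": {"motion": [{"dp":[0,0,0.01],"rot":[0,0,0],"claw":0},{"dp":[0,0,0.01],"rot":[0,0,0],"claw":0},{"dp":[0,0,0.01],"rot":[0,0,0],"claw":0},{"dp":[0,0,0.01],"rot":[0,0,0],"claw":0},{"dp":[0,0,0.01],"rot":[0,0,0],"claw":0},{"dp":[0,0,0.01],"rot":[0,0,0],"claw":0},{"dp":[0,0,0],"rot":[0,0,0],"claw":0},{"dp":[0,0,0],"rot":[0,0,0],"claw":0},{"dp":[0,0,0],"rot":[0,0,0],"claw":0},{"dp":[0,0,0],"rot":[0,0,0],"claw":0}]}}

```text
t: 24.4
ee_pos: [0.5953, 0.1617, 0.109]
orientation: [0.001, 0.694, 0.72, 0.001]
ft_force: [0.1, -0.4, -1.4]
finger_gap: 0.0172
grip_force: 59.5
```

```bash
python3 - <<'E'
from h import *
s=arm.sense(); print(s['ee_pos'],s['ft_force'],s['t'])
# side view: deck-top pixel of hole vs shoulder of the pin
i=arm.camera_info('side'); p,_=arm.capture('side'); cv2.imwrite('pics/s9.png',p[:,:,::-1])
P=s['ee_pos']; print('hole',pix(i,[P[0],P[1],.047]),'TCP',pix(i,P),'shoulder exp',pix(i,[P[0],P[1],P[2]-.0465]))
it=arm.camera_info('wrist'); w,d=arm.capture('wrist'); cv2.imwrite('pics/w9.png',w[:,:,::-1])
E
python3 - <<'E'
import cv2
w=cv2.cvtColor(cv2.imread('pics/w9.png'),cv2.COLOR_BGR2GRAY); print([int(x) for x in w[220:300:2,321]]); print([int(x) for x in w[220:300:2,310]])
E
```

```text
[0.59531293 0.16167275 0.10901408] [ 0.12748434 -0.41792422 -1.37706144] 24.4
hole [303.83404708 184.52479877] TCP [303.87183468 161.61832049] shoulder exp [303.84327646 178.93003845]
[112, 110, 109, 109, 109, 109, 111, 110, 114, 116, 116, 118, 120, 117, 115, 114, 118, 112, 111, 112, 113, 111, 113, 112, 114, 113, 112, 112, 112, 112, 113, 114, 114, 114, 114, 113, 116, 113, 114, 115]
[111, 113, 111, 113, 115, 114, 109, 109, 111, 109, 109, 110, 110, 111, 114, 115, 114, 107, 106, 106, 106, 108, 109, 108, 108, 108, 109, 109, 110, 108, 109, 110, 111, 109, 108, 111, 110, 111, 110, 113]
```

```bash
python3 - <<'E'
from h import *
i=arm.camera_info('wrist'); w,d=arm.capture('wrist'); p,R=pose(arm.sense()); Rc=np.array(i['R'])
for u in (321,):
  for v in range(226,380,3):
    c,dr=ray(i,u,v,True); X=c+dr*d[v,u]/(Rc@dr)[2]; q=R.inv().apply(X-p)*1e3; print(v,w[v,u],q.round(1),'z',(X[2]*1e3).round(1))
E
```

```text
226 [147 100  59] [16.7  0.3 61.2] z 47.8
229 [147  98  57] [14.8  0.3 61.3] z 47.8
232 [150 102  59] [12.6  0.3 62.6] z 46.4
235 [153 103  60] [11.3  0.3 60.9] z 48.1
238 [158 105  63] [ 9.7  0.3 60.3] z 48.8
241 [159 106  61] [ 8.1  0.3 59.7] z 49.3
244 [161 107  62] [ 6.2  0.3 59.8] z 49.3
247 [159 106  61] [ 3.8  0.3 61.4] z 47.6
250 [128 110  98] [ 1.6  0.3 62.3] z 46.8
253 [130 114  98] [ 6.1  0.3 45.2] z 63.9
256 [137 104  73] [ 6.8  0.3 38.8] z 70.3
259 [139 105  75] [ 5.9  0.3 36.5] z 72.5
262 [139 106  73] [ 6.4  0.3 31.2] z 77.9
265 [139 107  73] [ 7.   0.3 25.6] z 83.5
268 [140 106  74] [ 5.9  0.3 24.5] z 84.6
271 [140 108  75] [ 6.7  0.3 18.7] z 90.3
274 [139 106  74] [ 6.7  0.3 15.4] z 93.7
277 [140 108  76] [ 6.3  0.3 12.6] z 96.5
280 [140 107  76] [6.4 0.3 9.2] z 99.9
283 [139 108  76] [6.3 0.3 6.1] z 103.0
286 [139 105  74] [6.7 0.3 2.2] z 106.8
289 [142 109  77] [ 6.9  0.3 -1.3] z 110.3
292 [140 107  74] [ 7.3  0.3 -5. ] z 114.0
295 [142 108  76] [ 7.4  0.3 -7.9] z 117.0
298 [142 108  75] [ 6.6  0.3 -9.1] z 118.1
301 [143 107  75] [  6.9   0.3 -12.2] z 121.2
304 [14
[... 488 characters left out ...]
5] z 143.5
337 [175 131  90] [  4.    0.3 -34.1] z 143.2
340 [170 128  89] [  2.8   0.3 -34.2] z 143.3
343 [166 126  84] [  1.8   0.3 -34.6] z 143.6
346 [168 126  88] [  0.3   0.3 -34.2] z 143.3
349 [172 130  89] [ -1.2   0.3 -34. ] z 143.1
352 [179 137  93] [ -3.3   0.3 -33. ] z 142.0
355 [185 139  94] [ -4.1   0.3 -33.8] z 142.8
358 [185 140  94] [ -5.1   0.3 -34.2] z 143.3
361 [184 139  95] [ -7.    0.3 -33.6] z 142.7
364 [184 139  94] [ -8.5   0.3 -33.4] z 142.5
367 [181 138  94] [ -9.5   0.3 -33.9] z 143.0
370 [188 126  75] [-85.6   0.4  60.4] z 48.7
373 [185 121  68] [-88.    0.4  60. ] z 49.0
376 [171 101  66] [-129.8    0.4  107.8] z 1.3
379 [169  99  65] [-133.8    0.5  108.5] z 0.5
```

Depth says the handle end is at z = 143 mm, so the tip is near 29 mm, already below the plate's top at 36 mm, and without force. I'll go on down slowly.

Request:
{"op": "arm_command", "data": {"motion": [{"dp":[0,0,0.01],"rot":[0,0,0],"claw":0},{"dp":[0,0,0.01],"rot":[0,0,0],"claw":0},{"dp":[0,0,0.01],"rot":[0,0,0],"claw":0},{"dp":[0,0,0.01],"rot":[0,0,0],"claw":0},{"dp":[0,0,0.01],"rot":[0,0,0],"claw":0},{"dp":[0,0,0.01],"rot":[0,0,0],"claw":0},{"dp":[0,0,0.01],"rot":[0,0,0],"claw":0},{"dp":[0,0,0.01],"rot":[0,0,0],"claw":0},{"dp":[0,0,0],"rot":[0,0,0],"claw":0},{"dp":[0,0,0],"rot":[0,0,0],"claw":0}]}}

```text
t: 25.8
ee_pos: [0.5953, 0.1617, 0.105]
orientation: [0.001, 0.694, 0.72, 0.002]
ft_force: [-0.8, -0.9, -0.4]
finger_gap: 0.0173
grip_force: 59.5
```

```bash
cat > look.py <<'E'
from h import *
i=arm.camera_info('wrist'); w,d=arm.capture('wrist'); s=arm.sense(); p,R=pose(s); Rc=np.array(i['R'])
V=[]
for v in range(300,380,1):
  for u in range(316,327):
    c,dr=ray(i,u,v,True); X=c+dr*d[v,u]/(Rc@dr)[2]; q=R.inv().apply(X-p)
    if abs(q[0])<.012 and q[2]<-.02: V.append(X[2])
print('t',s['t'],'tcp',p.round(4),'F',np.round(s['ft_force'],1),'tool z',R.as_matrix()[:,2].round(3),'end z',np.percentile(V,80).round(4))
E
python3 look.py; python3 - <<'E'
from h import *
p,_=arm.capture('top'); d0=cv2.imread('pics/top0.png'); a=p[:,:,::-1]
i=arm.camera_info('top')
hsv=cv2.cvtColor(np.ascontiguousarray(a),cv2.COLOR_BGR2HSV); 
# deck rotation: visible corners compared
for n,(u,v) in dict(left=(179,241),top=(234,172),right=(302,225)).items():
    for nm,im in (('before',d0),('now',a)):
        g=cv2.cvtColor(np.ascontiguousarray(im[v-20:v+20,u-20:u+20]),cv2.COLOR_BGR2HSV)
        m=((g[...,2]>140)&(g[...,1]>100)); print(n,nm,m.sum())
E
```

```text
t 25.85 tcp [0.5953 0.1616 0.105 ] F [-0.8 -1.3 -0.3] tool z [ 0.004  0.    -1.   ] end z 0.1394
left before 468
left now 0
top before 417
top now 0
right before 451
right now 130
```

Request:
{"op": "arm_command", "data": {"motion": [{"dp":[0,0,0.015],"rot":[0,0,0],"claw":0},{"dp":[0,0,0.015],"rot":[0,0,0],"claw":0},{"dp":[0,0,0.015],"rot":[0,0,0],"claw":0},{"dp":[0,0,0.015],"rot":[0,0,0],"claw":0},{"dp":[0,0,0.015],"rot":[0,0,0],"claw":0},{"dp":[0,0,0.015],"rot":[0,0,0],"claw":0},{"dp":[0,0,0.015],"rot":[0,0,0],"claw":0},{"dp":[0,0,0.015],"rot":[0,0,0],"claw":0},{"dp":[0,0,0],"rot":[0,0,0],"claw":0},{"dp":[0,0,0],"rot":[0,0,0],"claw":0}]}}

```text
t: 27.15
ee_pos: [0.5954, 0.1617, 0.099]
orientation: [0.001, 0.694, 0.72, 0.001]
ft_force: [0.1, -0.1, -0.4]
finger_gap: 0.0172
grip_force: 59.5
```

```bash
python3 look.py
```

```text
t 27.2 tcp [0.5954 0.1617 0.099 ] F [ 0.4 -1.1 -1.3] tool z [ 0.004  0.    -1.   ] end z 0.1334
```

Request:
{"op": "arm_command", "data": {"motion": [{"dp":[0,0,0.015],"rot":[0,0,0],"claw":0},{"dp":[0,0,0.015],"rot":[0,0,0],"claw":0},{"dp":[0,0,0.015],"rot":[0,0,0],"claw":0},{"dp":[0,0,0.015],"rot":[0,0,0],"claw":0},{"dp":[0,0,0.015],"rot":[0,0,0],"claw":0},{"dp":[0,0,0.015],"rot":[0,0,0],"claw":0},{"dp":[0,0,0.01],"rot":[0,0,0],"claw":0},{"dp":[0,0,0.01],"rot":[0,0,0],"claw":0},{"dp":[0,0,0],"rot":[0,0,0],"claw":0},{"dp":[0,0,0],"rot":[0,0,0],"claw":0}]}}

```text
t: 28.45
ee_pos: [0.5957, 0.1619, 0.0941]
orientation: [0.002, 0.694, 0.72, 0.002]
ft_force: [-2.0, 0.3, 8.1]
finger_gap: 0.0172
grip_force: 60.8
```

```bash
python3 look.py; python3 - <<'E'
from h import *
i=arm.camera_info('wrist'); w,d=arm.capture('wrist'); p,R=pose(arm.sense()); Rc=np.array(i['R'])
def X(u,v):
    c,dr=ray(i,u,v,True); return c+dr*d[v,u]/(Rc@dr)[2]
for v in range(150,270,6): print(v,[f"{w[v,u].tolist()}{1e3*X(u,v)[2]:.0f}" for u in (290,305,321,335,350)])
print('deck axis pix',pix(i,[.5433,.1965,.053],True))
E
```

```text
t 28.5 tcp [0.5957 0.1619 0.0941] F [-1.8  0.2  8.7] tool z [ 0.005  0.    -1.   ] end z 0.1285
150 ['[172, 113, 65]47', '[164, 109, 62]50', '[171, 114, 66]50', '[168, 112, 66]49', '[163, 110, 64]48']
156 ['[172, 115, 67]49', '[162, 109, 64]48', '[173, 116, 66]49', '[165, 110, 63]48', '[158, 105, 60]49']
162 ['[166, 111, 64]48', '[164, 109, 64]47', '[173, 114, 65]49', '[161, 109, 63]49', '[161, 107, 62]49']
168 ['[164, 108, 64]49', '[170, 112, 63]48', '[168, 111, 66]47', '[161, 108, 61]48', '[160, 107, 62]48']
174 ['[163, 110, 65]49', '[173, 114, 67]47', '[163, 109, 63]48', '[160, 107, 62]48', '[163, 108, 60]49']
180 ['[165, 109, 64]48', '[171, 113, 65]48', '[161, 108, 63]49', '[161, 109, 62]49', '[164, 109, 63]48']
186 ['[37, 36, 34]53', '[168, 112, 64]49', '[161, 106, 62]48', '[162, 107, 61]48', '[160, 106, 61]48']
192 ['[39, 38, 40]54', '[164, 108, 63]48', '[161, 107, 62]48', '[164, 110, 63]47', '[153, 103, 61]48']
198 ['[39, 40, 42]55', '[161, 107, 63]49', '[162, 109, 63]47', '[165, 111, 64]49', '[148, 100, 58]49']
204 ['[135, 91, 57]54', '[146, 98, 56]49', '[162, 107, 64]49', '[
[... 410 characters left out ...]
[154, 104, 61]48', '[157, 105, 63]47']
234 ['[153, 103, 61]49', '[152, 102, 60]48', '[145, 96, 55]48', '[159, 106, 62]48', '[152, 102, 61]48']
240 ['[149, 100, 58]48', '[147, 99, 60]48', '[150, 100, 59]48', '[160, 107, 63]48', '[151, 100, 60]47']
246 ['[152, 101, 59]50', '[148, 99, 60]48', '[157, 104, 61]48', '[157, 105, 61]48', '[158, 105, 60]48']
252 ['[152, 102, 60]48', '[145, 99, 59]48', '[156, 108, 64]49', '[149, 100, 61]48', '[155, 104, 59]48']
258 ['[145, 98, 60]49', '[129, 98, 69]56', '[137, 104, 72]58', '[133, 101, 71]58', '[152, 103, 61]48']
264 ['[137, 94, 57]49', '[130, 99, 69]65', '[140, 106, 74]66', '[131, 99, 71]66', '[147, 99, 58]48']
deck axis pix [221.82470868 200.36609711]
```

Contact of 8 N with the handle end at 128.5 mm puts the shoulder at about 48.5 mm, which is deck level. It went down without any sliding, which I did not expect, so I'll check from the plaque's angle whether the deck turned and compare the pin with the hole.

```bash
python3 - <<'E'
from h import *
def rect(im,i,fish,box,z=.053):
    u0,v0,u1,v1=box; g=im[v0:v1,u0:u1].max(2); m=(g<70).astype(np.uint8)
    cs=cv2.findContours(m,0,2)[0]; c=max(cs,key=cv2.contourArea)
    P=np.array([plane(i,u+u0,v+v0,z,fish)[:2] for u,v in c[:,0]],np.float32)*1000
    r=cv2.minAreaRect(cv2.convexHull(P)); return r
a=cv2.imread('pics/top0.png'); it=arm.camera_info('top'); print('top0',rect(a,it,False,(222,215,260,252)))
i=arm.camera_info('wrist'); w,_=arm.capture('wrist'); print('now',rect(w,i,True,(120,120,310,260)))
t,_=arm.capture('top'); m=t[215:252,222:260]; print('top now dark',rect(t,it,False,(222,215,260,252)))
p,R=pose(arm.sense()); print('pin shoulder',p+R.apply([-.0035,.0003,.0465]))
# deck edges: fit of bright deck in both pictures, side camera
i2=arm.camera_info('side'); s0=cv2.imread('pics/side0.png'); s1,_=arm.capture('side'); s1=s1[:,:,::-1]
dif=np.abs(s0.astype(int)-s1).max(2)>50
print('side change box deck corners', {n:int(dif[v-6:v+6,u-6:u+6].sum()) for n,(u,v) in dict(a=(235,160),b=(330,160),c=(328,215),d=(221,210)).items()})
E
```

```text
top0 ((543.5933227539062, 195.8279266357422), (56.3060302734375, 55.19775390625), 51.965152740478516)
now ((544.4876708984375, 196.91159057617188), (55.849952697753906, 55.26111602783203), 52.55768585205078)
top now dark ((544.06494140625, 194.2124786376953), (99.80764770507812, 96.29824829101562), 88.73300170898438)
pin shoulder [0.59638578 0.15843037 0.04762881]
side change box deck corners {'a': 31, 'b': 24, 'c': 2, 'd': 10}
```

The deck has not turned (plaque angle unchanged within 0.6°), and the pin sits 64.7 mm from the axis with its shoulder at deck level. To verify it really is in an index hole, I'll push it tangentially. If locked it should resist, and if the deck is free it would follow with about 0.6 N.

Request:
{"op": "arm_command", "data": {"motion": [{"dp":[0,0,-0.02],"rot":[0,0,0],"claw":0},{"dp":[0,0,0],"rot":[0,0,0],"claw":0},{"dp":[0.02,0.015,0],"rot":[0,0,0],"claw":0},{"dp":[0.02,0.015,0],"rot":[0,0,0],"claw":0},{"dp":[0.02,0.015,0],"rot":[0,0,0],"claw":0},{"dp":[0.02,0.015,0],"rot":[0,0,0],"claw":0},{"dp":[0,0,0],"rot":[0,0,0],"claw":0},{"dp":[0,0,0],"rot":[0,0,0],"claw":0},{"dp":[0,0,0],"rot":[0,0,0],"claw":0},{"dp":[0,0,0],"rot":[0,0,0],"claw":0}]}}

```text
t: 29.95
ee_pos: [0.5972, 0.165, 0.0943]
orientation: [0.001, 0.694, 0.72, 0.0]
ft_force: [-3.9, -7.7, 3.8]
finger_gap: 0.017
grip_force: 60.2
```

It resisted with 8.7 N after about 3 mm, far above the bearing friction, so the deck is locked by an index hole. Next: return, seat, release and retreat upward.

Request:
{"op": "arm_command", "data": {"motion": [{"dp":[-0.04,-0.03,0],"rot":[0,0,0],"claw":0},{"dp":[-0.04,-0.03,0],"rot":[0,0,0],"claw":0},{"dp":[0,0,0.02],"rot":[0,0,0],"claw":0},{"dp":[0,0,0],"rot":[0,0,0],"claw":0},{"dp":[0,0,0],"rot":[0,0,0],"claw":0},{"dp":[0,0,0],"rot":[0,0,0],"claw":0.3},{"dp":[0,0,0],"rot":[0,0,0],"claw":0.5},{"dp":[0,0,0],"rot":[0,0,0],"claw":0.6},{"dp":[0,0,0],"rot":[0,0,0],"claw":0.6},{"dp":[0,0,0],"rot":[0,0,0],"claw":0.6}]}}

```text
t: 31.2
ee_pos: [0.5954, 0.1617, 0.0935]
orientation: [0.001, 0.694, 0.72, 0.001]
ft_force: [0.1, -0.4, 0.1]
finger_gap: 0.0514
grip_force: 0.0
```

Request:
{"op": "arm_command", "data": {"motion": [{"dp":[0,0,-0.2],"rot":[0,0,0],"claw":0.6},{"dp":[0,0,-0.3],"rot":[0,0,0],"claw":0.6},{"dp":[0,0,-0.5],"rot":[0,0,0],"claw":0.6},{"dp":[0,0,-0.5],"rot":[0,0,0],"claw":0.6},{"dp":[0,0,-0.5],"rot":[0,0,0],"claw":0.6},{"dp":[0,0,-0.5],"rot":[0,0,0],"claw":0.6},{"dp":[-0.5,0,-0.4],"rot":[0,0,0],"claw":0.6},{"dp":[-0.5,0,0],"rot":[0,0,0],"claw":0.6},{"dp":[0,0,0],"rot":[0,0,0],"claw":0.6},{"dp":[0,0,0],"rot":[0,0,0],"claw":0.6}]}}

```text
t: 32.45
ee_pos: [0.5967, 0.112, 0.2391]
orientation: [0.002, 0.694, 0.72, 0.002]
ft_force: [0.6, 0.8, 0.2]
finger_gap: 0.0511
grip_force: 0.0
```

```bash
python3 - <<'E'
from h import *
i=arm.camera_info('wrist'); w,d=arm.capture('wrist'); s=arm.sense(); p,R=pose(s); print(s['t'],p,s['ft_force'],s['finger_gap'])
Rc=np.array(i['R']); f=foc(i)
pts=[]
for v in range(100,478):
  for u in range(100,540):
    if d[v,u]>0:
      c,dr=ray(i,u,v,True); X=c+dr*d[v,u]/(Rc@dr)[2]
      if np.hypot(X[0]-.5964,X[1]-.1584)<.04 and X[2]>.052 and X[2]<.14: pts.append(X)
P=np.array(pts); print(len(P),P.max(0),P.min(0)); t=P[P[:,2]>.122]; print('top face centre',t.mean(0),t.min(0),t.max(0),'z med',np.median(t[:,2]))
a=cv2.imread('pics/top0.png'); b,_=arm.capture('top'); it=arm.camera_info('top'); 
df=(np.abs(a.astype(int)-b[:,:,::-1]).max(2)>60)
for n,(u,v) in dict(plaque=(287,281),glue=(337,179),jar=(396,292),tape=(386,195),cup=(191,302),eraser=(413,194)).items(): print(n,int(df[v-12:v+12,u-12:u+12].sum()))
E
```

```text
32.5 [0.59660108 0.11222712 0.23892273] [-0.42630513 -0.12983067 -0.40459329] 0.051203770162171834
911 [0.60517795 0.19123045 0.13025187] [0.55786822 0.14919646 0.05244031]
top face centre [0.59617461 0.15830373 0.12812658] [0.58730528 0.14919646 0.1253174 ] [0.60517795 0.16721562 0.13025187] z med 0.1281390304076129
plaque 39
glue 0
jar 0
tape 0
cup 239
eraser 0
```

The pin stands free: its top face is centred at (0.596,0.158), z = 128 mm, upright, with the shoulder on the deck. The cup's pixels changed, so I'll check that isn't just the arm's shadow.

```bash
python3 - <<'E'
from h import *
b,d1=arm.capture('top'); d0=np.load('pics/top0.npy'); it=arm.camera_info('top'); R=np.array(it['R']);t=np.array(it['t']);f=foc(it)
for n,(u,v) in dict(cup=(191,302),plaque=(287,281)).items():
  for d in (d0,d1):
    V,U=np.mgrid[v-25:v+25,u-25:u+25]; z=d[V,U]; X=np.stack([(U-it['cx'])/f*z,(V-it['cy'])/f*z,z],-1)-t; X=X@R
    m=(X[...,2]>.0055)&(X[...,2]<.045)&(z>0); print(n,m.sum(),X[m].mean(0).round(4))
E
```

```text
cup 403 [0.3621 0.3356 0.0188]
cup 55 [0.3696 0.3764 0.0174]
plaque 875 [0.4166 0.0803 0.0109]
plaque 202 [0.4195 0.044  0.0089]
```

```bash
python3 - <<'E'
from h import *
a=cv2.imread('pics/side0.png'); b,_=arm.capture('side'); b=np.ascontiguousarray(b[:,:,::-1])
for n,(u0,v0,u1,v1) in dict(cup=(165,174,205,206),plaque=(225,222,290,262)).items():
  T=a[v0:v1,u0:u1]; r=cv2.matchTemplate(b[v0-30:v1+30,u0-30:u1+30],T,cv2.TM_CCOEFF_NORMED); _,s,_,l=cv2.minMaxLoc(r); print(n,s,l[0]-30,l[1]-30)
E
```

```text
cup 0.9509100914001465 0 -1
plaque 0.9011974930763245 0 0
```

The side camera shows the cup and plaque where they started. It was only the arm covering them in the top view. Handing in.

```bash
python3 -c "
from bench import arm
print(arm.finish_job())"
```

```text
the job is handed in; nothing more can be done
None
```

I handed the job in at about 33 s: the pin was laid in the larger rest and let go, then taken by the handle and left upright, released, shoulder flat on the deck. It dropped without the sliding search you described, but a tangential push met 8.7 N, so the deck appears locked, and the other things did not move in the camera checks.

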